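Proof-load a pressed pellet on the hand-lever tester

TASK

Proof-load the pellet in the hand-lever tester: press the lever down until the tip of the beam's pointer stands at the steel index tab, keep it there for eight seconds without a break although the beam swings and the load bleeds away, and never let the pointer run past the long mark at the left end of the scale. Then let the lever rise gently to its upper stop, never letting it fly back, and leave it there with the beam no longer swinging. Work only the lever: do not touch the beam or index, and do not disturb the die, cup, jar or mortar.

Things in the scene. Friction and masses are not known exactly. Their poses are not given: they have to be found in the camera images.
- tester: Pellet tester fixed to the bench: grey base 260 x 150 x 22 mm, off-white housing 60 mm wide, 207 high. Origin: centre of the base's underside; z up, x away from the robot, y to its left (some yaw). One shaft line runs along its x at y = 0, 170 mm above the origin. The lever moves in the plane x = -90 mm (robot side), the beam in x = +94 mm (far side).
- lever (a joint): Turn of the hand lever about the shaft line, rad. 0 = upper stop, arm pointing to the tester's +y and 0.9 rad above level; grows as the lever is pressed down, to 1.8 at the lower stop. Mass 0.18 kg. A return spring of 0.3 N m/rad, preloaded 0.36 N m, pushes it up all the time (3 to 7 N at the handle); let go, it flies back.
- handle (a point): Centre of the lever's handle: black cross bar, 30 mm diameter, 70 mm long, parallel to the tester's x, 150 mm from the shaft line: at (-90, 150 cos(0.9 - lever), 170 + 150 sin(0.9 - lever)) mm in the tester's frame. Can be pressed from above with closed fingertips.
- beam: Balance beam: aluminium bar 330 mm long, a brass disc (60 mm) at each end 160 mm from the pivot, a black pointer up from its middle. Origin on the shaft line, x along the shaft, z along the pointer. Nominal mass 1.6 kg, inertia about the shaft 0.0397 kg m2, centre of mass 3.1 mm below the shaft: gravity rights it with 0.048 N m/rad. All three differ together by -55 to +100 %.
- coupling (a joint): Slip, rad, of the oil clutch between shaft and drum. Gears turn the shaft twice as far as the lever: drum turn = 2 lever + slip. Viscous, 0.15 N m s/rad. The drum turns the beam through a torsion spring of 0.1 N m/rad with damping 0.012 N m s/rad. 0 at the start; goes negative while loaded: with the lever still, the pointer sinks back with a time constant of 3 to 8 s.
- pivot (a point): The beam's pivot on the shaft line, 170 mm above the bench. The beam swings about it with a period of 2.4 to 3.6 s, lightly damped. A quick 0.1 rad of lever moves the pointer about 0.1 to 0.16 rad to the tester's +y (robot's left). To hold it the lever must go on down slowly, 0.015 to 0.11 rad/s. When the lever is returned the pointer goes beyond upright to the other side and creeps back.
- pointer_tip (a point): Tip of the black pointer, 200 mm from the shaft line in the plane x = +94 mm of the tester; straight above the pivot at rest.
- index_tip (a point): The point where the pointer tip must stand: just below the small steel index tab (12 mm wide, riding over the top edge of the white scale plate), 200 mm from the shaft line, in the pointer tip's plane, 0.22 to 0.32 rad from upright towards the tester's +y; it stays put in an episode.
- limit_mark (a point): Where the pointer tip stands at the long left end mark of the scale, 0.5 rad from upright towards the tester's +y, 200 mm from the shaft line. The white scale plate stands just on the robot side of the pointer, with black marks every 0.1 rad, up to 410 mm above the bench.
- die: Loose steel pressing die, 52 mm diameter, 55 mm high, origin under its centre; standing left of the tester. To be left alone.
- cup: Loose white plastic cup, 60 mm wide, 60 mm high, origin under its centre; standing right of the tester. To be left alone.
- jar: Loose amber jar, 60 mm wide, 90 mm high, origin under its centre; standing right of the tester. To be left alone.
- mortar: Loose white ceramic bowl, 110 mm wide, 55 mm high, origin under its centre; standing far left. To be left alone.

How it is judged:
By the outcome, as a careful person would: the job done as asked, in the order asked, and still so for the second after the job is handed in, with the robot touching nothing.
It also fails if it takes over 67 s, if anything falls off the work surface, if the arm or the gripper's body presses on something with over 40 N, if the wrist force passes 120 N, or if a joint passes its speed limit or range.

ROBOT

A 6-joint arm with a two-finger parallel gripper is mounted at the origin on the work surface. World frame = base frame: x ahead of the robot, y to its left, z up, the work surface at z = 0. Lengths are in mm, angles in rad, forces in N, time in s.
With the tool pointing down it reaches from about 275 to 725 mm from the base axis. Payload 15.9 kg.
Tool frame: the origin (TCP) lies midway between the tips of the shut fingers; the grasp point (between the pads) lies robot.grip_depth behind it (robot.grip_depth is the distance from the TCP to the grasp point, in mm); z points along the fingers, y is the direction in which the jaws open and shut (so a half turn about z gives the same grasp; the last joint's range is limited). The gripper opens to 85 mm and grips with 20 to 120 N. Pads are 22 mm wide; open, the fingers measure 114 mm over their backs; the gripper's body (76 mm by 85 mm) begins 54 mm behind the grasp point. The pads swing forward as they close: fully open they stand 13 mm farther back than shut.
Start: joints at [-1.171, 0.213, -0.034, 1.323, 0, 1.571], TCP at [194.61, -460.557, 231.306] pointing down, gripper open.
Joint ranges: [-2.98, 2.98], [-0.74, 1.72], [-1.14, 1.35], [-2.1, 2.04], [-1.57, 1.44], [-3.14, 3.14]. Speed limits (rad/s): [1.89, 1.89, 2.39, 2.57, 3.14, 3.14].

INTERFACE

Orientations are given as a unit quaternion [x, y, z, w].
In Python, from plant import robot gives the robot as it stands. The module is installed in compiled form; this text tells all that it offers.
- The arm moves only by the tool play_rows, never from a script. Its argument "targets" is a list of rows, each a list of 5 numbers: the finger opening in mm, from 0 to 85.4, then the shift along the tool's x, y, z in mm, then the turn about the tool's z in rad. A call has 1 to 20 rows; each row is the pose to reach, as a shift and turn from the pose measured when the call began, along the tool's axes at that moment; what a row does not reach only later rows make up. A row lasts 1/10 s, in which the tool goes at most 50 mm and 8.59 degrees, less where a joint would pass 70% of its speed; a pose out of reach is approached as far as the arm can. A call with a gripper value outside its range is refused whole. The fingers move at their own pace and stop on an object; "grip_force" is the grip in N (left out, the last holds). Time passes only in rows, so rows that repeat a pose let the fingers close. It gives the time, the measured TCP pose, the force and the opening at its end, in the units of the state.
- robot.get_obs(): the state, without advancing time (a new reading comes with each control period).
- robot.camera(name): name is "scene" or "top" or "wrist"; returns the picture (480x640x3 uint8, red, green, blue); there is no depth.
- robot.get_calibration(name): a dict with "vfov" (degrees; the focal length in pixels is half the picture's height over the tangent of half this angle, whatever the lens; pixels are square), "cx", "cy" (the principal point, pixels), "cam_to_world" (4x4, takes a point from camera to world coordinates); the wrist camera has in their place "mount" (4x4, takes a point from camera to tool coordinates, whose origin is the TCP and whose axes are the flange's). Camera axes: x right, y up, looking along -z (the intrinsics and any distortion apply to the point x, -y, -z); pixel columns grow to the right and rows downward; lengths in mm; the calibration is good to about 2 mm. A picture is of the moment at which its call begins: read the wrist's pose just before it. get_calibration takes no time and is no camera call.
- robot.close_job(): hands the job in, once; it reports no verdict.
The state is a dict: "time": time; "joint_positions": joint angles; "dq": joint speeds; "tau": joint torques, N m; "eef_pos": TCP position; "eef_rot": TCP orientation; "ft_force": force on the tool from outside, world axes, zero at the start; "wrist_torque": the same for the moment, N m; "width": opening from 0.0 (shut) to 1.0 (fully open).
Only numpy, scipy, OpenCV 4.12 (cv2) and the standard library are available. Lean on these libraries where they do the work, as an engineer would, in place of code of your own. Each camera call takes 0.05 s, during which the arm holds its last target. There are 200 camera calls.

## Working session

There is one attempt and no reset: what is moved stays moved. The work goes in short steps, Python scripts to look and compute and a tool call to move; the robot and the scene stay as the last step left them, time stands still between calls to the robot, and variables do not carry over. Pictures are saved under pics/ and viewed, about 8 in all and at most 12, crops included, and the job is handed in when it is done.

Besides the shell and the picture viewer there is one more tool, called after ">>>" by a JSON object that holds its "op" and its "data", one argument or row to a line. play_rows: Moves the arm, as the interface text tells. Its arguments: {"type":"object","properties":{"targets":{"type":"array","items":{"type":"array","items":{"type":"number"}}},"grip_force":{"type":"number"}},"required":["targets"]}

```bash
mkdir -p pics
python3 - <<'E'
from plant import robot
import cv2,numpy as np
np.set_printoptions(precision=4,suppress=True)
for n in("scene","top"):
    c=robot.get_calibration(n);print(n,c)
    cv2.imwrite(f"pics/{n}0.png",robot.camera(n)[:,:,::-1])
o=robot.get_obs();print(o,robot.grip_depth);print(robot.get_calibration("wrist"))
E
```

```text
scene {'vfov': 46.593429523330485, 'cx': 320.1380519141487, 'cy': 243.99560357290264, 'cam_to_world': array([[  -0.8201,   -0.4321,    0.3751, 1035.4187],
       [   0.572 ,   -0.6354,    0.5188,  664.4463],
       [   0.0142,    0.64  ,    0.7682, 1159.5262],
       [   0.    ,    0.    ,    0.    ,    1.    ]])}
top {'vfov': 51.23224356211081, 'cx': 323.4447269688254, 'cy': 244.35811406413632, 'cam_to_world': array([[  -0.0158,    0.9837,   -0.1793,  371.3612],
       [  -0.9995,   -0.0107,    0.0291,   44.0342],
       [   0.0268,    0.1797,    0.9834, 1253.9544],
       [   0.    ,    0.    ,    0.    ,    1.    ]])}
{'time': 0.1, 'joint_positions': array([-1.171 ,  0.2133, -0.0349,  1.3235,  0.    ,  1.5708]), 'dq': array([-0.0005, -0.0004,  0.0016, -0.0013, -0.0004,  0.0013]), 'tau': array([  0.0008, -68.7251,  48.7804,   0.0123,   0.    ,   0.    ]), 'eef_pos': array([ 194.5091, -460.3107,  230.8845]), 'eef_rot': array([ 0.9801,  0.1986, -0.0001, -0.0005]), 'ft_force': array([-0.9361,  0.1555,  0.445 ]), 'wrist_torque': array([-0.0164,  0.0035, -0.0047]), 'width': 1.0022972480487031} 18.700000000000003
{'vfov': 68.84105164956628, 'cx': 319.6884334075958, 'cy': 239.3990817930419, 'mount': array([[  -0.0009,    0.9491,    0.315 ,   80.9858],
       [   1.    ,    0.0009,    0.0003,    0.4742],
       [  -0.    ,    0.315 ,   -0.9491, -142.1426],
       [   0.    ,    0.    ,    0.    ,    1.    ]])}
```

View pics/scene0.png

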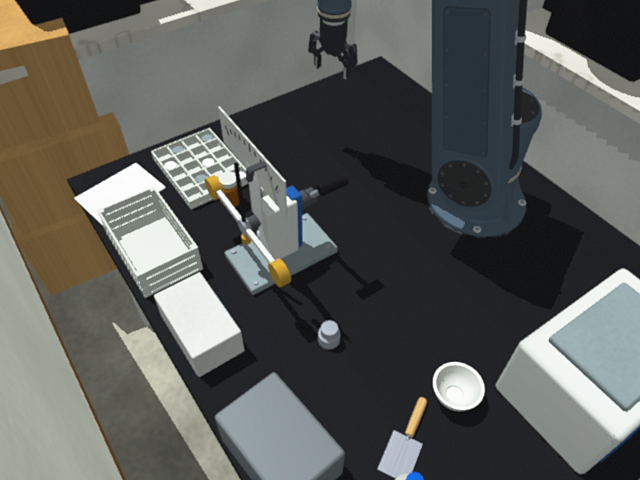

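View pics/top0.png

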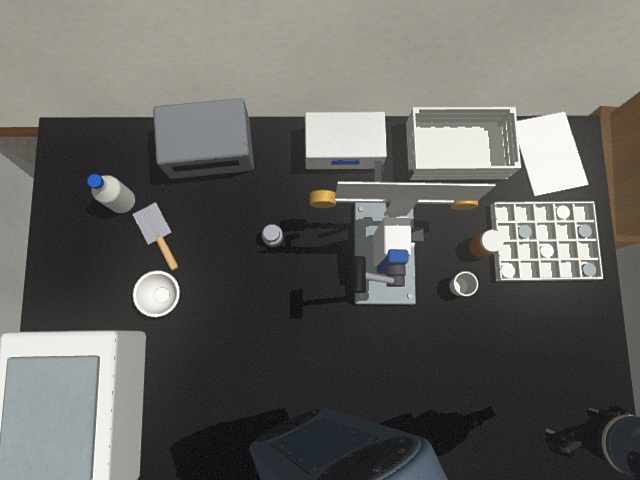

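The scene camera looks from the far side: beam with gold discs at (213,187) and (280,272), pointer near (237,170). The top view shows the tester base at (355..415, 200..303) and the black handle at (361,275). I'll zoom both views.

Run:
```python
import cv2,numpy as np
a=cv2.imread("pics/scene0.png")[95:295,190:360];b=cv2.imread("pics/top0.png")[170:315,300:500]
a=cv2.resize(a,None,fx=2.9,fy=2.9,interpolation=cv2.INTER_CUBIC)[:580,:]
b=cv2.resize(b,(300,218),interpolation=cv2.INTER_CUBIC)
o=np.zeros((600,800,3),np.uint8);o[:580,:493]=a;o[:218,495:795]=b
cv2.imwrite("pics/z1.png",o)
```

```text
(no output)
```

View pics/z1.png

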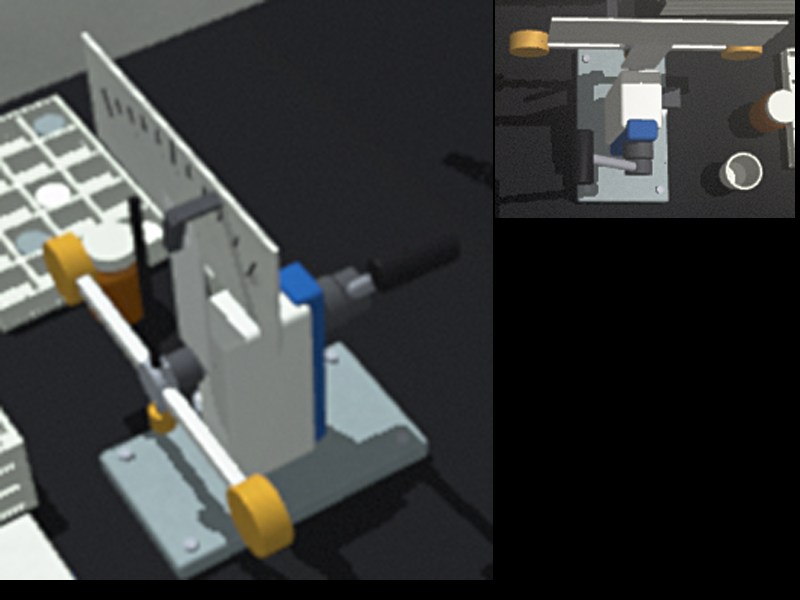

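```bash
cat > h.py <<'E'
from plant import robot
import cv2,numpy as np
np.set_printoptions(precision=4,suppress=True)
def ray(n,p):
    c=robot.get_calibration(n);f=240/np.tan(np.radians(c["vfov"]/2));M=c["cam_to_world"]
    d=np.array([(p[0]-c["cx"])/f,-(p[1]-c["cy"])/f,-1.]);return M[:3,3],M[:3,:3]@d
def plane(n,p,nrm,k):   # intersection with nrm.x = k
    o,d=ray(n,p);return o+d*(k-nrm@o)/(nrm@d)
def proj(n,X):
    c=robot.get_calibration(n);f=240/np.tan(np.radians(c["vfov"]/2));M=c["cam_to_world"]
    q=(np.atleast_2d(X)-M[:3,3])@M[:3,:3];return np.c_[c["cx"]+f*q[:,0]/-q[:,2],c["cy"]-f*q[:,1]/-q[:,2]]
E
python3 - <<'E'
from h import *
z=np.array([0,0,1.])
S=[(224.8,252.9),(252.8,294),(337.6,248.4),(307.2,213.3)]
T=[(355.3,202),(355.3,304),(415.3,304)]
s=np.array([plane("scene",p,z,22) for p in S]);t=np.array([plane("top",p,z,22) for p in T])
print(s,t)
e=lambda a,b:np.linalg.norm(a-b)
print([e(s[i],s[(i+1)%4]) for i in range(4)],e(t[0],t[1]),e(t[1],t[2]))
E
```

```text
[[ 703.3895 -218.975    22.    ]
 [ 709.2068  -65.4194   22.    ]
 [ 450.5092  -65.3162   22.    ]
 [ 446.1542 -215.1202   22.    ]] [[ 704.729   -75.3592   22.    ]
 [ 446.3776  -68.3228   22.    ]
 [ 444.2903 -216.3023   22.    ]]
[np.float64(153.6658010542633), np.float64(258.69762698558253), np.float64(149.8673261189801), np.float64(257.2641935185097)] 258.4471172091994 147.99420581770013
```

Run:
```python
from h import *
import json
from scipy.optimize import least_squares
L=np.array
c22=[[130,-75,22],[130,75,22],[-130,75,22],[-130,-75,22]]
# gold discs centroid at scene: rims; measure by mask
im={n:cv2.imread(f"pics/{n}0.png") for n in("scene","top")}
for n in im:
    h=cv2.cvtColor(im[n],cv2.COLOR_BGR2HSV);m=cv2.inRange(h,(12,120,90),(28,255,255))
    k,_,st,ce=cv2.connectedComponentsWithStats(m)
    print(n,[(st[i].tolist(),ce[i].round(1).tolist()) for i in range(1,k) if st[i][4]>25])
def W(p,P): 
    x,y,a=p;P=np.atleast_2d(P);R=L([[np.cos(a),-np.sin(a),0],[np.sin(a),np.cos(a),0],[0,0,1]]);return P@R.T+L([x,y,0])
pts=[("scene",c22[0],(224.8,252.9)),("scene",c22[1],(252.8,294)),("scene",c22[2],(337.6,248.4)),("scene",c22[3],(307.2,213.3)),
("top",c22[1],(355.3,202)),("top",c22[2],(355.3,304)),("top",c22[3],(415.3,304))]
r=least_squares(lambda p:np.concatenate([(proj(n,W(p,P))[0]-q) for n,P,q in pts]),[576,-143,-.02])
print(r.x,r.fun.reshape(-1,2))
json.dump(r.x.tolist(),open("pose.json","w"))
h=[-90,150*np.cos(.9),170+150*np.sin(.9)]
for nm,P in dict(handle=h,tip=[94,0,370],disc1=[94,160,170],disc2=[94,-160,170],lim=[94,200*np.sin(.5),170+200*np.cos(.5)],idx22=[94,200*np.sin(.22),170+200*np.cos(.22)],idx32=[94,200*np.sin(.32),170+200*np.cos(.32)]).items():
    print(nm,W(r.x,P)[0],proj("scene",W(r.x,P))[0],proj("top",W(r.x,P))[0])
```

```text
scene [([0, 0, 128, 294, 22829], [50.2, 149.7]), ([205, 175, 31, 25, 305], [215.5, 186.5]), ([241, 234, 9, 10, 56], [244.7, 239.2]), ([269, 259, 22, 28, 420], [279.3, 272.3]), ([405, 397, 21, 40, 201], [416.0, 417.3])]
top [([310, 190, 26, 18, 383], [322.1, 198.0]), ([453, 201, 25, 4, 82], [465.6, 202.3])]
[ 575.8388 -143.7261   -0.0161] [[-0.7534 -0.2464]
 [-0.3523 -1.9015]
 [ 0.7583 -0.8877]
 [ 0.1461 -0.5498]
 [-1.7989 -0.8601]
 [-0.6908 -0.2711]
 [ 0.1225 -0.1479]]
handle [487.3519 -49.0474 287.499 ] [333.1002 184.9163] [357.0344 274.4469]
tip [ 669.8266 -145.2397  370.    ] [236.5436 163.9597] [410.169  170.5881]
disc1 [672.403   14.7396 170.    ] [280.3846 272.76  ] [321.4509 198.9381]
disc2 [ 667.2502 -305.219   170.    ] [214.0313 187.5715] [463.2721 200.0048]
lim [671.3706 -49.367  345.5165] [260.421  199.7614] [357.3427 174.3209]
idx22 [ 670.5294 -101.5994  365.1795] [246.9843 177.7703] [386.3291 171.2174]
idx32 [670.8396 -82.3345 359.8471] [251.8313 185.1491] [375.6413 172.0464]
```

Run:
```python
from h import *
import json
a=cv2.imread("pics/scene0.png")[150:210,225:285];b=cv2.imread("pics/top0.png")[160:220,350:420]
a=cv2.resize(a,None,fx=8,fy=8,interpolation=cv2.INTER_CUBIC);b=cv2.resize(b,None,fx=4,fy=4,interpolation=cv2.INTER_CUBIC)
o=np.zeros((480,780,3),np.uint8);o[:480,:480]=a;o[:240,490:770]=b
x,y,t=json.load(open("pose.json"))
def W(P):
    R=np.array([[np.cos(t),-np.sin(t),0],[np.sin(t),np.cos(t),0],[0,0,1]]);return np.array(P)@R.T+[x,y,0]
for an in np.arange(0,.51,.1):
    q=proj("scene",W([94,200*np.sin(an),170+200*np.cos(an)]))[0];q=((q-[225,150]+.5)*8).astype(int)
    cv2.circle(o,tuple(map(int,q)),2,(0,0,255),-1)
cv2.imwrite("pics/z2.png",o)
```

```text
(no output)
```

View pics/z2.png

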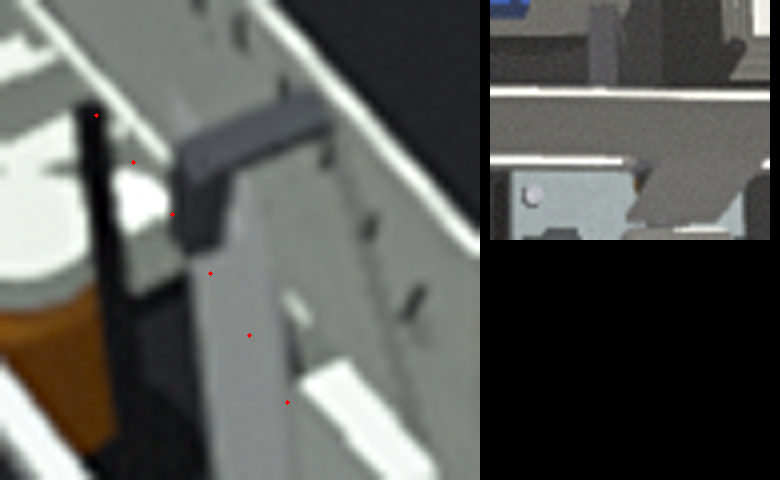

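The pointer tip projects right where it is seen (236.5,164). The tab hangs from the plate edge at roughly 0.25 rad. Going high over the plate with the wrist camera will fix its angle.

>>> {"op": "play_rows", "data": {
  "targets": [
    [0, 0, 0, -50, 0],
    [0, 20, -10, -100, 0.05],
    [0, 55, -25, -150, 0.1],
    [0, 100, -42, -190, 0.15],
    [0, 145, -60, -225, 0.2],
    [0, 190, -80, -249, 0.25],
    [0, 235, -98, -249, 0.3],
    [0, 280, -117, -249, 0.35],
    [0, 325, -135, -249, 0.4],
    [0, 370, -155, -249, 0.4],
    [0, 415, -172, -249, 0.4],
    [0, 454, -188, -249, 0.4],
    [0, 454, -188, -249, 0.4],
    [0, 454, -188, -249, 0.4],
    [0, 454, -188, -249, 0.4]
  ]
}}

```text
time: 1.6
eef_pos: [532.2, -108.8, 463.7]
eef_rot: [1.0, 0.0, 0.009, 0.001]
ft_force: [-0.4, 0.1, 0.6]
width: 0.003
```

Run:
```python
from h import *
o=robot.get_obs();print(o["time"],o["eef_pos"],o["eef_rot"],o["ft_force"],o["joint_positions"])
w=robot.camera("wrist")[:,:,::-1];cv2.imwrite("pics/w1.png",w)
np.save("w1pose.npy",np.r_[o["eef_pos"],o["eef_rot"]])
```

```text
1.6 [ 532.2289 -108.8459  463.6933] [1.     0.0005 0.0085 0.0014] [-0.3832  0.0781  0.5945] [-0.2021  0.4654  0.948   2.0362  0.0006  2.9385]
```

View pics/w1.png

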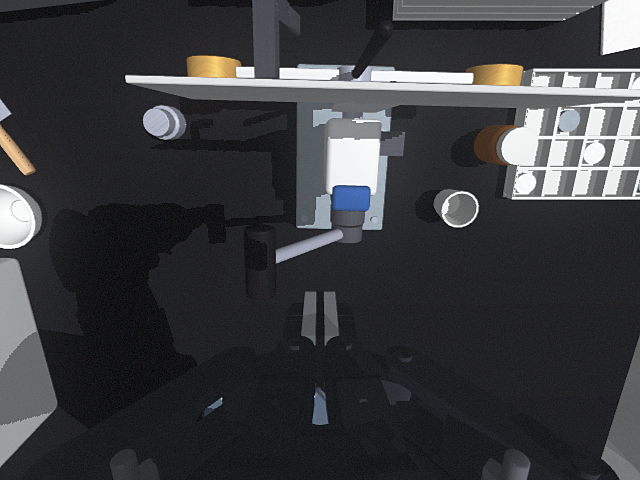

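```bash
cat >> h.py <<'E'
import json
from scipy.spatial.transform import Rotation as Ro
PX,PY,PT=json.load(open("pose.json")); RT=np.array([[np.cos(PT),-np.sin(PT),0],[np.sin(PT),np.cos(PT),0],[0,0,1]])
def W(P): return np.atleast_2d(P)@RT.T+[PX,PY,0]
def T(P): return (np.atleast_2d(P)-[PX,PY,0])@RT
def wray(p,pose):
    c=robot.get_calibration("wrist");f=240/np.tan(np.radians(c["vfov"]/2));R=Ro.from_quat(pose[3:]).as_matrix();M=c["mount"]
    d=np.array([(p[0]-c["cx"])/f,-(p[1]-c["cy"])/f,-1.])
    return R@M[:3,3]+pose[:3],R@M[:3,:3]@d
def tplane(od,ax,k):  # hit tester-frame plane axis=k, tester coords
    o,d=od;o=T(o)[0];d=RT.T@d;return o+d*(k-o[ax])/d[ax]
E
python3 - <<'E'
from h import *
p=np.load("w1pose.npy")
print("tip z370",tplane(wray((387,29),p),2,370),"scene",tplane(ray("scene",(236.3,163.5)),0,94))
print("disc+ ",tplane(wray((214,66),p),2,200),tplane(wray((496,74),p),2,200))
for r in (75,40,10):
  print(r,[tplane(wray((c,r),p),2,412) for c in (252,278)])
a=cv2.imread("pics/w1.png")[0:100,230:400];a=cv2.resize(a,None,fx=4.6,fy=4.6,interpolation=cv2.INTER_CUBIC)
a=cv2.convertScaleAbs(a,alpha=2,beta=10);cv2.imwrite("pics/z3.png",a)
E
```

```text
tip z370 [ 92.6592  -4.4746 370.    ] scene [ 94.      -0.9395 370.5695]
disc+  [ 96.8867 146.7345 200.    ] [  94.12  -152.114  200.   ]
75 [array([ 60.5908,  69.8129, 412.    ]), array([ 60.809 ,  56.5874, 412.    ])]
40 [array([ 76.4447,  69.1538, 412.    ]), array([ 76.6601,  56.2793, 412.    ])]
10 [array([ 89.3789,  68.6161, 412.    ]), array([ 89.5919,  56.0279, 412.    ])]
```

View pics/z3.png

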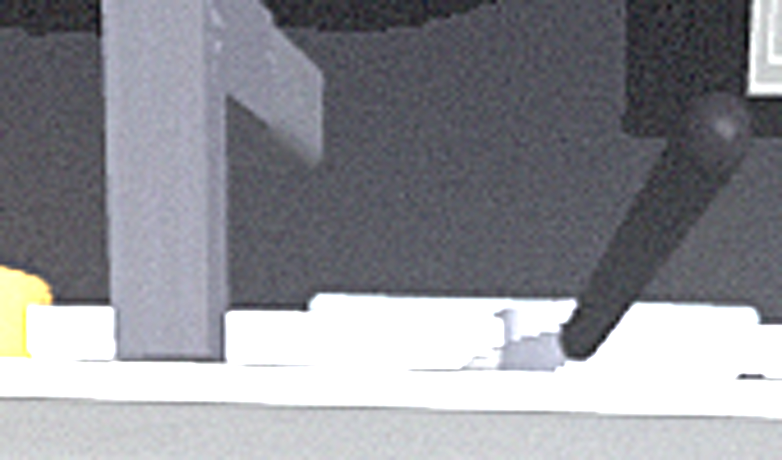

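Run:
```python
from h import *
p=np.load("w1pose.npy")
t=tplane(wray((387,26.8),p),2,370); print("tip",t)
for z in(365,370,375,380): print(z,tplane(wray((300,25.5),p),2,z)-[0,t[1],0])
for z in (412,420,425): print(z,[tplane(wray((c,10),p),2,z)[1]-t[1] for c in(252,278)])
# scene: tab bottom candidates in plane x=94
for q in [(182,245),(197,255),(205,253),(220,245)]:
    P=tplane(ray("scene",(225+q[0]/8-.5+.5/8,150+q[1]/8-.5+.5/8)),0,94);print(q,P,np.arctan2(P[1],P[2]-170),np.hypot(P[1],P[2]-170))
print(proj("scene",W([94,0,170])))
for a in(.2,.25,.3):print(a,[((proj("scene",W([94,r*np.sin(a)+6*s*np.cos(a),170+r*np.cos(a)-6*s*np.sin(a)]))[0]-[225,150]+.5)*8) for r in(203,240) for s in(-1,1)])
```

```text
tip [ 93.8155  -4.3894 370.    ]
365 [ 94.8702  52.1429 365.    ]
370 [ 93.6249  51.8901 370.    ]
375 [ 92.3796  51.6373 375.    ]
380 [ 91.1344  51.3845 380.    ]
412 [np.float64(73.00554472685309), np.float64(60.417292935616736)]
420 [np.float64(71.64861082510737), np.float64(59.57629172482061)]
425 [np.float64(70.80052713651628), np.float64(59.05066596807303)]
(182, 245) [ 94.      43.8505 358.5245] 0.2285347823998927 193.55710568831992
(197, 255) [ 94.      52.2551 361.7255] 0.2660884564289719 198.7190391898146
(205, 253) [ 94.      57.1932 366.3939] 0.28337963387428455 204.5522541691188
(220, 245) [ 94.      66.5821 376.7033] 0.3116196750366717 217.16217964200882
[[245.0936 227.4512]]
0.2 [array([160.6632, 191.2681]), array([183.9087, 224.5946]), array([161.9529, 101.1775]), array([185.8679, 135.1043])]
0.25 [array([180.3221, 219.3406]), array([203.6491, 254.2424]), array([185.8729, 135.1116]), array([209.9016, 170.7433])]
0.3 [array([200.0565, 248.7545]), array([223.38  , 285.1165]), array([209.9066, 170.7509]), array([233.9554, 207.9649])]
```

Run:
```python
from h import *
p=np.load("w1pose.npy")
w=cv2.imread("pics/w1.png");g=cv2.cvtColor(w,cv2.COLOR_BGR2GRAY)
print(tplane(wray((260,262),p),2,292),"exp",[-90,150*np.cos(.9),287.5])
print(tplane(wray((260,228),p),2,295),tplane(wray((260,297),p),2,295))
c=np.array([[P] for P in[(245,262),(275,262)]]);print([tplane(wray(q[0],p),2,290) for q in c])
# rest pointer profile in the scene picture
s=cv2.cvtColor(cv2.imread("pics/scene0.png"),cv2.COLOR_BGR2GRAY).astype(np.float32)
A=np.arange(-.15,.6,.01)
for r in (100,130,160,185,195):
    q=proj("scene",W(np.c_[0*A+94,r*np.sin(A),170+r*np.cos(A)])).astype(np.float32)
    print(r,cv2.remap(s,q[:,:1],q[:,1:],1).ravel().astype(int).tolist())
```

```text
[-87.7496  90.0498 292.    ] exp [-90, np.float64(93.24149524059966), 287.5]
[-52.9612  88.3617 295.    ] [-123.4484   90.8122  295.    ]
[array([-88.743 , 104.9053, 290.    ]), array([-88.3082,  75.8826, 290.    ])]
100 [31, 28, 26, 24, 22, 19, 18, 18, 17, 16, 16, 16, 16, 17, 16, 16, 17, 18, 19, 19, 19, 19, 19, 19, 19, 19, 18, 18, 17, 18, 18, 19, 19, 20, 19, 19, 18, 19, 18, 19, 19, 20, 20, 19, 18, 17, 17, 16, 16, 18, 21, 25, 28, 31, 33, 34, 37, 37, 34, 32, 31, 31, 33, 36, 47, 65, 79, 85, 90, 91, 90, 89, 88, 86, 85]
130 [97, 92, 83, 64, 45, 28, 24, 22, 19, 16, 16, 16, 16, 17, 18, 20, 19, 18, 19, 19, 22, 26, 29, 32, 32, 33, 36, 36, 35, 35, 35, 35, 35, 35, 35, 35, 35, 35, 35, 36, 35, 34, 34, 34, 33, 33, 33, 40, 48, 55, 63, 74, 85, 99, 109, 121, 133, 135, 133, 134, 136, 136, 136, 136, 136, 136, 136, 136, 137, 137, 136, 134, 133, 133, 134]
160 [209, 207, 213, 195, 163, 134, 108, 78, 45, 33, 20, 2, 8, 12, 15, 27, 34, 42, 58, 71, 79, 91, 104, 110, 116, 123, 123, 123, 120, 101, 75, 40, 18, 18, 21, 28, 32, 33, 31, 32, 34, 37, 49, 60, 71, 88, 105, 116, 127, 138, 137, 136, 136, 136, 136, 136, 137, 136, 136, 135, 136, 136, 136, 136, 135, 136, 136, 136, 135, 135, 136, 134, 134, 134, 133]
185 [122, 125, 142, 161, 186, 196, 165, 124, 90, 51, 23, 17, 9, 11, 13, 19, 25, 39, 90, 162, 215, 243, 255, 253, 254, 254, 254, 254, 241, 202, 147, 117, 110, 109, 106, 110, 110, 112, 97, 83, 71, 87, 106, 118, 136, 138, 138, 137, 136, 136, 136, 136, 136, 135, 135, 136, 136, 136, 137, 136, 135, 137, 137, 136, 135, 135, 133, 132, 129, 126, 125, 127, 127, 130, 133]
195 [122, 115, 117, 119, 120, 121, 121, 117, 103, 76, 48, 24, 18, 12, 14, 20, 38, 59, 69, 76, 90, 101, 121, 144, 189, 217, 248, 251, 254, 254, 255, 252, 237, 181, 103, 60, 54, 50, 52, 47, 62, 105, 126, 135, 137, 137, 137, 136, 136, 136, 136, 136, 136, 137, 137, 136, 136, 136, 136, 137, 137, 136, 135, 133, 130, 128, 127, 125, 126, 128, 130, 132, 134, 135, 134]
```

>>> {"op": "play_rows", "data": {
  "targets": [
    [0, -15, -20, 50, 0],
    [0, -30, -40, 95, 0],
    [0, -45, -60, 130, 0],
    [0, -45, -60, 146, 0],
    [0, -45, -60, 150, 0],
    [0, -45, -60, 150, 0]
  ]
}}

```text
time: 2.25
eef_pos: [483.9, -49.5, 307.8]
eef_rot: [1.0, -0.0, 0.003, 0.001]
ft_force: [-0.8, 0.2, -0.1]
width: -0.006
```

```bash
cat > ctl.py <<'E'
from h import *
from scipy.integrate import odeint
from scipy.optimize import least_squares
import os
A=np.arange(-.7,.62,.004);RR=np.arange(178,191,2)
Q=proj("scene",W(np.array([[94,r*np.sin(a),170+r*np.cos(a)] for r in RR for a in A]))).astype(np.float32)
def angle(img,lo=-.7,hi=.62):
    g=cv2.cvtColor(img,cv2.COLOR_RGB2GRAY).astype(np.float32)
    m=cv2.remap(g,Q[:,0].reshape(len(RR),-1),Q[:,1].reshape(len(RR),-1),1).mean(0)
    w=np.clip(55-m,0,None)*(A>lo)*(A<hi);s=np.convolve(w,np.ones(26),"same")
    c=A[s.argmax()]
    for _ in range(4):
        k=w*(abs(A-c)<.06);c=(k*A).sum()/max(k.sum(),1e-6)
    return c+.022,w.sum(),m
def snap(lo=-.7,hi=.62,save=None):
    o=robot.get_obs();im=robot.camera("scene")
    if save:cv2.imwrite(f"pics/{save}.png",im[:,:,::-1])
    a,w,m=angle(im,lo,hi);return o,a,w
E
python3 - <<'E'
from ctl import *
im=cv2.imread("pics/scene0.png")[:,:,::-1].copy();print(angle(im)[:2])
for i in range(2):
    o,a,w=snap();print(o["time"],o["eef_pos"],T(o["eef_pos"]),o["eef_rot"],o["ft_force"],a,w)
print(RR.mean(),angle(im)[2][::5].astype(int).tolist())
E
```

```text
(np.float64(-0.0003173863247978477), np.float32(642.9016))
2.25 [483.8839 -49.5084 307.8016] [[-93.4601  92.7248 307.8016]] [ 1.     -0.0003  0.0032  0.0009] [-0.7673  0.2172 -0.0535] -0.000531555230339379 645.5221
2.3 [487.0113 -50.283  312.0531] [[-90.3206  92.0006 312.0531]] [ 1.     -0.0004  0.0068  0.0014] [ 0.2244 -0.6817  1.656 ] -0.0003117698715531421 640.7146
184.0 [156, 140, 131, 126, 124, 123, 122, 123, 125, 128, 136, 144, 153, 164, 176, 185, 194, 201, 207, 207, 199, 185, 168, 153, 137, 123, 124, 139, 163, 181, 171, 113, 48, 16, 11, 21, 62, 151, 228, 252, 254, 233, 184, 132, 112, 107, 90, 69, 87, 118, 137, 137, 136, 136, 135, 136, 136, 136, 136, 136, 135, 132, 127, 127, 129, 132]
```

>>> {"op": "play_rows", "data": {
  "targets": [
    [0, 0, 0, 4, 0],
    [0, 0, 0, 7, 0],
    [0, 0, -1, 9, 0],
    [0, 0, -1.5, 9.8, 0],
    [0, 0, -2.2, 10.6, 0],
    [0, 0, -3.2, 11.4, 0],
    [0, 0, -4.2, 12.3, 0],
    [0, 0, -5.3, 13.2, 0],
    [0, 0, -6.5, 14.2, 0],
    [0, 0, -7.7, 15.2, 0],
    [0, 0, -8.9, 16.2, 0],
    [0, 0, -10, 17.2, 0],
    [0, 0, -11, 18, 0],
    [0, 0, -11.8, 18.8, 0],
    [0, 0, -12.3, 19.3, 0],
    [0, 0, -12.5, 19.5, 0]
  ]
}}

```text
time: 3.95
eef_pos: [489.9, -37.7, 295.4]
eef_rot: [1.0, -0.0, 0.01, 0.001]
ft_force: [0.0, 3.8, 8.3]
width: -0.001
```

```bash
cat >> ctl.py <<'E'
DZ=0.0
def Lof(o): return .9-np.arcsin((T(o["eef_pos"])[0,2]-185-DZ)/150)
def log(o,a): open("log.txt","a").write(json.dumps([o["time"],float(Lof(o)),float(a),*map(float,o["eef_pos"]),*map(float,o["ft_force"])])+"\n")
E
python3 - <<'E'
from ctl import *
for i in range(3):
    o,a,w=snap();log(o,a);print(o["time"],T(o["eef_pos"]),Lof(o),o["ft_force"],a,w)
E
```

```text
3.95 [[-87.6343 104.5817 295.3961]] 0.07289602750781032 [0.0329 3.8431 8.3025] 0.02689574039264436 623.9163
4.0 [[-87.6588 104.5785 295.3614]] 0.07323770260808338 [-1.0562  4.3491  7.753 ] 0.030470568332183957 618.46387
4.05 [[-87.668  104.5764 295.3689]] 0.07316374037579887 [0.4933 4.3109 6.8034] 0.03318925128457856 611.97754
```

```bash
cat >> ctl.py <<'E'
K,B,C=.1,.15,.012
def sim(s,sl0,th0,w0,t,Lf):   # state theta,omega,phi(drum) ; phi=2L+slip
    def f(y,tt):
        th,w,sl=y;e=1e-3;L=Lf(tt);Ld=(Lf(tt+e)-Lf(tt-e))/(2*e)
        ph=2*L+sl                       # -B*sl' = K(ph-th)+C(2Ld+sl'-w)
        sd=-(K*(ph-th)+C*(2*Ld-w))/(B+C)
        tq=K*(ph-th)+C*(2*Ld+sd-w)
        return [w,(tq-.048*s*th)/(.0397*s),sd]
    return odeint(f,[th0,w0,sl0],t,hmax=.05)
E
python3 - <<'E'
from ctl import *
for i in range(24):
    o,a,w=snap();log(o,a)
    if i%3==0 or i==23:print(round(o["time"],2),round(float(Lof(o)),4),round(float(a),4),o["ft_force"].round(1))
E
```

```text
4.1 0.073 0.0356 [1.2 4.  6.8]
4.25 0.0728 0.0466 [-1.8  3.4  7.9]
4.4 0.0727 0.0573 [-0.4  3.9  7.1]
4.55 0.073 0.068 [-0.7  3.4  6.9]
4.7 0.0728 0.0749 [-0.5  4.   6.6]
4.85 0.0727 0.0819 [0.5 4.3 7.6]
5.0 0.0729 0.0843 [-0.8  3.7  6.7]
5.15 0.0728 0.0855 [-0.5  3.7  7.4]
5.25 0.0728 0.0845 [0.6 4.1 7.2]
```

```bash
cat >> ctl.py <<'E'
def load(): return np.array([json.loads(l) for l in open("log.txt")])
def fit(t0,p0=(1,0,0,0),off=.0,s=None,sig=.6):
    D=load();D=D[D[:,0]>=t0];t=D[:,0];Lf=lambda x:np.interp(x,t,D[:,1])
    f=lambda p:np.r_[(sim(np.exp(p[0]),p[1],p[2],p[3],t,Lf)[:,0]-D[:,2])/.002,(p[0]-np.log(p0[0]))/sig,p[1]/.05]
    r=least_squares(f,[np.log(p0[0]),*p0[1:]]);p=r.x.copy();p[0]=np.exp(p[0])
    J=np.linalg.inv(r.jac.T@r.jac)**1 if True else 0
    Y=sim(*p,t,Lf);return p,Y[-1],np.sqrt(np.diag(J)),np.abs(Y[:,0]-D[:,2]).max()
E
python3 - <<'E'
from ctl import *
for s in(.5,1,1.7):print(fit(3.9,(s,0,.03,.05),sig=3))
E
```

```text
(array([0.5 , 0.  , 0.03, 0.05]), array([ 0.153 , -0.0357, -0.0108]), array([0.0006, 0.0004, 0.0007, 0.0011]), np.float64(0.0701271560775251))
(array([ 0.9977, -0.0015,  0.0273,  0.0502]), array([ 0.1283,  0.0106, -0.0258]), array([0.0007, 0.0008, 0.0003, 0.0004]), np.float64(0.04380219930669513))
(array([1.7 , 0.  , 0.03, 0.05]), array([ 0.1048,  0.0115, -0.0339]), array([0.0003, 0.0005, 0.0008, 0.0002]), np.float64(0.020236985541175742))
```

```bash
cat >> ctl.py <<'E'
from scipy.linalg import expm
H=.01
def mats(s):
    I=.0397*s;G=.048*s;b=B+C
    r=np.array([K/b,C/b,-K/b]);u=2*B/b      # psi' = r.x + u*Ld ; x=(th,w,psi)
    tq=np.array([-K,-C,K])+C*r
    M=np.zeros((4,4));M[0,1]=1;M[1,:3]=(tq-[G,0,0])/I;M[1,3]=C*u/I;M[2,:3]=r;M[2,3]=u
    E=expm(M*H);return E[:3,:3],E[:3,3]
def run(s,x0,Ls):   # Ls sampled each H; returns states
    F,g=mats(s);x=np.array(x0,float);X=[x]
    for k in range(len(Ls)-1): x=F@x+g*(Ls[k+1]-Ls[k])/H;X.append(x)
    return np.array(X)
def fit(t0,ss=np.arange(.4,2.3,.02),prior=True):
    D=load();D=D[D[:,0]>=t0-1e-6];t=D[:,0]-D[0,0];n=int(round(t[-1]/H))+1;tt=np.arange(n)*H
    Ls=np.interp(tt,t,D[:,1]);ix=np.round(t/H).astype(int);best=None;res=[]
    for s in ss:
        z=run(s,[0,0,0],Ls);bs=[run(s,e,0*Ls) for e in np.eye(3)]
        Am=np.c_[[b[ix,0] for b in bs]].T;y=D[:,2]-z[ix,0]
        if prior and t0<5: Am=np.r_[Am,[[0,0,.05]]];y=np.r_[y,.05*(2*D[0,1]-.02)]
        c,*_=np.linalg.lstsq(Am,y,rcond=None);e=np.sqrt(np.mean((Am@c-y)**2));res.append(e)
        if best is None or e<best[0]: X=z+sum(k*b for k,b in zip(c,bs));best=(e,s,X[-1],X[0])
    return best,np.array(res)
E
python3 - <<'E'
from ctl import *
b,r=fit(3.9);print(b);print(np.c_[np.arange(.4,2.3,.02),r*1e3][::6])
E
```

```text
(np.float64(0.0005890863127265494), np.float64(1.0600000000000005), array([ 0.0845, -0.0143,  0.0805]), array([0.0269, 0.0581, 0.0889]))
[[0.4    1.4349]
 [0.52   0.9935]
 [0.64   0.7689]
 [0.76   0.657 ]
 [0.88   0.6071]
 [1.     0.5904]
 [1.12   0.5906]
 [1.24   0.5989]
 [1.36   0.6107]
 [1.48   0.6236]
 [1.6    0.6364]
 [1.72   0.6486]
 [1.84   0.66  ]
 [1.96   0.6705]
 [2.08   0.6801]
 [2.2    0.6889]]
```

```bash
cat >> ctl.py <<'E'
def plan(s,x,L0,target,Tm,n,mode=None):
    th,w,ps=x;F,_=mats(s);I=.0397*s;G=.048*s
    b=B+C;sd=(K*th+C*w-K*ps)/b;al=(K*(ps-th)+C*(sd-w)-G*th)/I   # lever still
    c=np.linalg.solve([[Tm**3,Tm**4,Tm**5],[3*Tm**2,4*Tm**3,5*Tm**4],[6*Tm,12*Tm**2,20*Tm**3]],
      [target-th-w*Tm-al*Tm**2/2,-w-al*Tm,-al])
    P=np.polynomial.Polynomial([th,w,al/2,*c]);h=.002;L=L0;out=[];tr=[]
    for k in range(int(n*.1/h)+1):
        t=k*h
        if t<Tm: a=P(t),P.deriv()(t),P.deriv(2)(t)
        else: a=target,0,0
        if k and k%50==0: out.append(L);tr.append(a[0])
        tq=I*a[2]+G*a[0];pd=a[1]+(tq-K*(ps-a[0]))/C;ps+=pd*h;L+=(pd+tq/B)/2*h
    return np.array(out),np.array(tr)
BZ=-2.8
def rows(o,Ls,bz=BZ,xt=-88):
    R=Ro.from_quat(o["eef_rot"]).as_matrix();r=[]
    for L in Ls:
        w=W([xt,150*np.cos(.9-L),185+150*np.sin(.9-L)+bz])[0]-o["eef_pos"]
        r.append([0,*np.round(R.T@w,1).tolist(),0])
    t=o["time"]
    with open("log.txt","a") as f:
        for i,L in enumerate(Ls[:-1]): f.write(json.dumps([t+.1*(i+1)+.03,float(L),float("nan")]+[0]*6)+"\n")
    return r
_l=load
def load():
    D=[json.loads(l) for l in open("log.txt")];return np.array(D)
E
python3 - <<'E'
import re
s=open("ctl.py").read()
s=s.replace("y=D[:,2]-z[ix,0]","ok=~np.isnan(D[:,2]);Am=Am[ok];y=(D[:,2]-z[ix,0])[ok]")
s=s.replace("_l=load\n","")
open("ctl.py","w").write(s)
E
python3 - <<'E'
from ctl import *
b,r=fit(3.9);o=robot.get_obs();print(o["time"],T(o["eef_pos"]))
x=b[2]
for s in(.7,1.05,1.6):
    print(s,*[v.round(3).tolist() for v in plan(s,x,Lof(o),.25,2.6,14)])
Ls,tr=plan(1.05,x,Lof(o),.25,2.6,14);print(rows(o,Ls))
E
```

```text
5.3 [[-87.6213 104.5405 295.414 ]]
0.7 [0.077, 0.085, 0.094, 0.104, 0.112, 0.12, 0.128, 0.135, 0.142, 0.149, 0.156, 0.162, 0.169, 0.175] [0.083, 0.081, 0.079, 0.079, 0.08, 0.083, 0.088, 0.094, 0.103, 0.113, 0.124, 0.137, 0.15, 0.163]
1.05 [0.079, 0.092, 0.106, 0.12, 0.132, 0.144, 0.154, 0.163, 0.172, 0.18, 0.187, 0.193, 0.199, 0.205] [0.083, 0.081, 0.079, 0.079, 0.08, 0.083, 0.088, 0.094, 0.103, 0.113, 0.124, 0.137, 0.15, 0.164]
1.6 [0.082, 0.102, 0.124, 0.145, 0.164, 0.18, 0.195, 0.207, 0.218, 0.227, 0.235, 0.242, 0.247, 0.252] [0.083, 0.081, 0.079, 0.079, 0.08, 0.083, 0.088, 0.095, 0.103, 0.113, 0.125, 0.137, 0.15, 0.164]
[[0, -0.5, 2.3, 3.4, 0], [0, -0.5, 0.9, 4.8, 0], [0, -0.5, -0.6, 6.2, 0], [0, -0.5, -2.1, 7.7, 0], [0, -0.5, -3.4, 9.0, 0], [0, -0.5, -4.6, 10.3, 0], [0, -0.5, -5.7, 11.4, 0], [0, -0.5, -6.6, 12.4, 0], [0, -0.5, -7.5, 13.4, 0], [0, -0.5, -8.2, 14.2, 0], [0, -0.5, -8.9, 15.0, 0], [0, -0.5, -9.6, 15.8, 0], [0, -0.5, -10.2, 16.5, 0], [0, -0.6, -10.7, 17.1, 0]]
```

>>> {"op": "play_rows", "data": {
  "targets": [
    [0, 0, 0, 3.4, 0],
    [0, 0, -0.3, 4.8, 0],
    [0, 0, -1.2, 6.2, 0],
    [0, 0, -2.3, 7.7, 0],
    [0, 0, -3.5, 9.0, 0],
    [0, 0, -4.7, 10.3, 0],
    [0, 0, -5.8, 11.4, 0],
    [0, 0, -6.7, 12.4, 0],
    [0, 0, -7.5, 13.4, 0],
    [0, 0, -8.2, 14.2, 0],
    [0, 0, -8.9, 15.0, 0],
    [0, 0, -9.6, 15.8, 0],
    [0, 0, -10.2, 16.5, 0],
    [0, 0, -10.7, 17.1, 0]
  ]
}}

```text
time: 6.7
eef_pos: [490.5, -26.5, 278.6]
eef_rot: [1.0, -0.0, 0.01, 0.001]
ft_force: [0.5, 3.9, 5.5]
width: 0.004
```

```bash
cat > step.py <<'E'
import sys
from ctl import *
def main(ns,t0,target,Tm,n,smin=.4,smax=2.3,bz=None):
    for i in range(ns):
        o,a,w=snap();log(o,a)
        print(round(o["time"],2),"L",round(float(Lof(o)),4),"th",round(float(a),4),int(w),o["ft_force"].round(1))
    b,r=fit(t0,np.arange(smin,smax,.02),True);print("fit e,s,x",b[0],b[1],b[2], "s<1.3x:",np.arange(smin,smax,.02)[r<1.2*r.min()][[0,-1]])
    o=robot.get_obs()
    Ls,tr=plan(b[1],b[2],float(Lof(o)),target,Tm,n)
    print("L",Ls.round(3).tolist(),"tr",tr.round(3).tolist());print(T(o["eef_pos"]));print(rows(o,Ls,BZ if bz is None else bz,T(o["eef_pos"])[0,0]))
main(*[eval(v) for v in sys.argv[1:]])
E
python3 step.py 3 3.9 .267 1.6 12
```

```text
6.7 L 0.2264 th 0.1245 584 [0.5 3.9 5.5]
6.75 L 0.227 th 0.1287 541 [0.5 3.4 6.9]
6.8 L 0.2268 th 0.1336 484 [1.2 3.1 5.4]
fit e,s,x 0.0006805040804804422 1.4400000000000008 [0.1347 0.1192 0.2772] s<1.3x: [1.4  1.48]
L [0.231, 0.24, 0.25, 0.259, 0.267, 0.274, 0.279, 0.284, 0.289, 0.293, 0.298, 0.304] tr [0.147, 0.159, 0.172, 0.185, 0.198, 0.21, 0.222, 0.232, 0.242, 0.25, 0.256, 0.261]
[[-87.2581 115.7469 278.5362]]
[[0, -0.0, -1.9, 3.3, 0], [0, -0.0, -2.8, 4.4, 0], [0, -0.1, -3.7, 5.5, 0], [0, -0.1, -4.5, 6.6, 0], [0, -0.1, -5.2, 7.6, 0], [0, -0.1, -5.8, 8.4, 0], [0, -0.1, -6.3, 9.1, 0], [0, -0.1, -6.7, 9.7, 0], [0, -0.1, -7.1, 10.2, 0], [0, -0.1, -7.5, 10.8, 0], [0, -0.1, -7.9, 11.3, 0], [0, -0.1, -8.4, 12.1, 0]]
```

```bash
sed -i 's/^BZ=-2.8/BZ=-0.3/' ctl.py
python3 - <<'E'
import json,numpy as np
from ctl import *
D=[json.loads(l) for l in open("log.txt")]
z=[3.4,4.8,6.2,7.7,9,10.3,11.4,12.4,13.4,14.2,15,15.8,16.5]
o=[]
for d in D:
    if np.isnan(d[2]):
        if d[0]>6.81: continue
        i=int(round((d[0]-5.33)/.1))-1;d[1]=float(.9-np.arcsin((295.41-z[i]+.3-185)/150))
    o.append(d)
open("log.txt","w").write("".join(json.dumps(d)+"\n" for d in o))
E
python3 step.py 0 3.9 .267 1.8 12
```

```text
fit e,s,x 0.0006442540140120264 1.8800000000000012 [0.133  0.0805 0.2592] s<1.3x: [1.82 1.92]
L [0.237, 0.257, 0.278, 0.297, 0.313, 0.326, 0.335, 0.342, 0.346, 0.349, 0.351, 0.353] tr [0.141, 0.149, 0.158, 0.168, 0.178, 0.189, 0.2, 0.211, 0.222, 0.232, 0.241, 0.249]
[[-87.2581 115.7469 278.5362]]
[[0, 0.0, -2.5, 1.5, 0], [0, -0.0, -4.3, 3.9, 0], [0, -0.0, -6.2, 6.5, 0], [0, -0.1, -7.8, 8.8, 0], [0, -0.1, -9.2, 10.8, 0], [0, -0.1, -10.2, 12.3, 0], [0, -0.1, -11.0, 13.5, 0], [0, -0.1, -11.5, 14.3, 0], [0, -0.1, -11.8, 14.9, 0], [0, -0.1, -12.1, 15.3, 0], [0, -0.1, -12.2, 15.6, 0], [0, -0.1, -12.4, 15.8, 0]]
```

```bash
python3 - <<'E'
import json,numpy as np
L=[l for l in open("log.txt")];D=[json.loads(l) for l in L]
open("log.txt","w").write("".join(json.dumps(d)+"\n" for d in D if not(np.isnan(d[2]) and d[0]>6.81)))
E
python3 step.py 10 3.9 .267 1.8 12 | sed -n '1p;5p;9,20p'
python3 - <<'E'
from ctl import *
for t0 in(3.9,6.69):
    b,r=fit(t0,prior=(t0<5));print(t0,b[:3],(r*1e3)[::8].round(3))
E
```

```text
6.85 L 0.2267 th 0.139 515 [1.4 3.6 6.9]
7.05 L 0.2265 th 0.1605 643 [0.3 3.9 6.3]
7.25 L 0.2265 th 0.173 608 [0.8 3.7 5. ]
7.3 L 0.2265 th 0.1738 592 [1.4 3.7 5.7]
fit e,s,x 0.001553969560673127 1.720000000000001 [0.1752 0.0493 0.232 ] s<1.3x: [1.66 1.78]
L [0.24, 0.267, 0.296, 0.321, 0.342, 0.357, 0.369, 0.377, 0.381, 0.384, 0.384, 0.384] tr [0.18, 0.183, 0.188, 0.192, 0.198, 0.204, 0.212, 0.22, 0.228, 0.236, 0.244, 0.25]
[[-87.238  115.6943 278.55  ]]
[[0, 0.0, -2.8, 1.9, 0], [0, -0.0, -5.3, 5.1, 0], [0, -0.1, -7.7, 8.6, 0], [0, -0.1, -9.9, 11.7, 0], [0, -0.1, -11.5, 14.3, 0], [0, -0.1, -12.8, 16.4, 0], [0, -0.2, -13.7, 17.9, 0], [0, -0.2, -14.3, 18.9, 0], [0, -0.2, -14.6, 19.5, 0], [0, -0.2, -14.8, 19.8, 0], [0, -0.2, -14.8, 19.9, 0], [0, -0.2, -14.8, 19.8, 0]]
3.9 (np.float64(0.001553969560673127), np.float64(1.720000000000001), array([0.2356, 0.0681, 0.4088])) [86.195 67.988 46.685 30.897 20.253 12.953  7.761  3.999  1.688  2.333
  4.003  5.527]
6.69 (np.float64(0.0008523375157771665), np.float64(0.4), array([0.4127, 0.2504, 0.4242])) [0.852 0.919 0.959 0.984 1.002 1.016 1.026 1.034 1.041 1.046 1.051 1.055]
```

>>> {"op": "play_rows", "data": {
  "targets": [
    [0, 0, -1.5, 1.9, 0],
    [0, 0, -4.3, 5.1, 0],
    [0, 0, -7.3, 8.6, 0],
    [0, 0, -9.7, 11.7, 0],
    [0, 0, -11.5, 14.3, 0],
    [0, 0, -12.8, 16.4, 0],
    [0, 0, -13.7, 17.9, 0],
    [0, 0, -14.3, 18.9, 0]
  ]
}}

```text
time: 8.15
eef_pos: [490.9, -12.0, 259.5]
eef_rot: [1.0, -0.0, 0.01, 0.001]
ft_force: [-0.5, 2.5, 6.8]
width: -0.002
```

```bash
cat > trim.py <<'E'
import json,numpy as np
from plant import robot
t=robot.get_obs()["time"];D=[json.loads(l) for l in open("log.txt")]
open("log.txt","w").write("".join(json.dumps(d)+"\n" for d in D if not(np.isnan(d[2]) and d[0]>t-.04)))
E
python3 trim.py; python3 step.py 4 3.9 .267 1.4 10
```

```text
8.15 L 0.3805 th 0.2149 573 [-0.5  2.5  6.8]
8.2 L 0.3816 th 0.2167 551 [-0.7  2.   5.5]
8.25 L 0.3808 th 0.2181 522 [-0.2  2.   4.1]
8.3 L 0.38 th 0.2215 505 [-0.4  3.2  4.3]
fit e,s,x 0.0015813078381353303 1.720000000000001 [0.2231 0.074  0.4202] s<1.3x: [1.7  1.74]
L [0.38, 0.383, 0.387, 0.392, 0.399, 0.407, 0.415, 0.425, 0.435, 0.446] tr [0.23, 0.237, 0.243, 0.249, 0.254, 0.258, 0.261, 0.263, 0.265, 0.266]
[[-87.0832 130.1387 259.5826]]
[[0, -0.0, -0.1, 0.4, 0], [0, -0.0, -0.2, 0.7, 0], [0, -0.0, -0.5, 1.2, 0], [0, -0.0, -0.9, 1.9, 0], [0, -0.0, -1.4, 2.8, 0], [0, -0.0, -2.0, 3.8, 0], [0, -0.1, -2.6, 5.0, 0], [0, -0.1, -3.3, 6.3, 0], [0, -0.1, -4.0, 7.6, 0], [0, -0.1, -4.7, 9.1, 0]]
```

>>> {"op": "play_rows", "data": {
  "targets": [
    [0, 0, -0.1, 0.4, 0],
    [0, 0, -0.2, 0.7, 0],
    [0, 0, -0.5, 1.2, 0],
    [0, 0, -0.9, 1.9, 0],
    [0, 0, -1.4, 2.8, 0],
    [0, 0, -2.0, 3.8, 0],
    [0, 0, -2.6, 5.0, 0],
    [0, 0, -3.3, 6.3, 0],
    [0, 0, -4.0, 7.6, 0],
    [0, 0, -4.7, 9.1, 0]
  ]
}}

```text
time: 9.35
eef_pos: [491.1, -7.5, 250.4]
eef_rot: [1.0, -0.0, 0.01, 0.001]
ft_force: [1.5, 3.2, 5.5]
width: 0.001
```

```bash
python3 trim.py; python3 step.py 4 3.9 .267 1.2 10
python3 - <<'E'
from ctl import *
o,a,w=snap(save="s2");log(o,a);print(a)
im=cv2.imread("pics/s2.png")[150:210,225:285];cv2.imwrite("pics/z4.png",cv2.resize(im,None,fx=9,fy=9,interpolation=cv2.INTER_CUBIC))
E
```

```text
9.35 L 0.4492 th 0.2545 484 [1.5 3.2 5.5]
9.4 L 0.451 th 0.2533 486 [0.3 2.3 4.1]
9.45 L 0.4502 th 0.2518 474 [-0.   2.1  4.4]
9.5 L 0.4493 th 0.2521 474 [-0.3  2.5  3.9]
fit e,s,x 0.0022943754430932426 1.7600000000000011 [ 0.2567 -0.0104  0.4293] s<1.3x: [1.72 1.8 ]
L [0.463, 0.489, 0.512, 0.53, 0.54, 0.544, 0.544, 0.541, 0.537, 0.537] tr [0.255, 0.254, 0.254, 0.255, 0.256, 0.258, 0.261, 0.263, 0.265, 0.266]
[[-86.9782 134.7702 250.4158]]
[[0, -0.0, -1.1, 2.2, 0], [0, -0.1, -2.7, 5.7, 0], [0, -0.1, -4.1, 9.0, 0], [0, -0.2, -5.1, 11.4, 0], [0, -0.2, -5.6, 12.9, 0], [0, -0.2, -5.9, 13.4, 0], [0, -0.2, -5.8, 13.4, 0], [0, -0.2, -5.7, 12.9, 0], [0, -0.2, -5.5, 12.5, 0], [0, -0.2, -5.5, 12.4, 0]]
0.2507281282751343
```

View pics/z4.png

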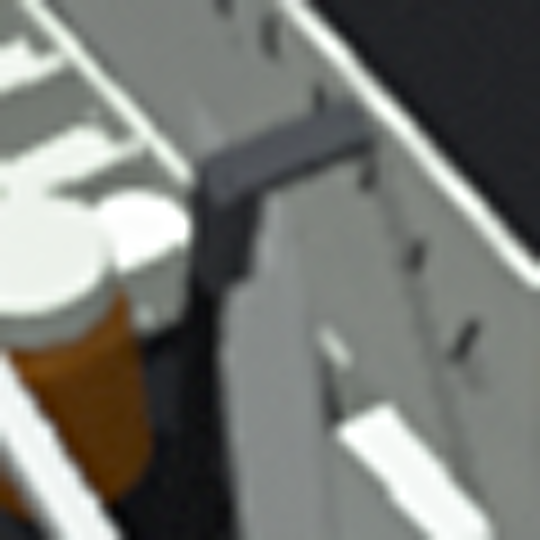

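Pointer stands just short of the tab: the pointer top is at about x≈206 of the crop, against the tab's bottom at 195–250. Checking the profile for tracker bias.

Run:
```python
from ctl import *
for f in("scene0","s2"):
    g=cv2.cvtColor(cv2.imread(f"pics/{f}.png"),cv2.COLOR_BGR2GRAY).astype(np.float32)
    M=cv2.remap(g,Q[:,0].reshape(len(RR),-1),Q[:,1].reshape(len(RR),-1),1)
    lo=-.12 if f=="scene0" else .12
    k=(A>lo)&(A<lo+.26);print(f,"true-angle grid from",A[k][0]+.022)
    for r in(0,3,6):print(RR[r],M[r][k][::2].astype(int).tolist())
# tab in the plane of its far face, with rest bias .022 added
for xk in(94,98,100):
  for q in[(182,245),(197,255),(222,243)]:
    P=tplane(ray("scene",(225+q[0]/8-.5,150+q[1]/8-.5)),0,xk);print(xk,q,(np.arctan2(P[1],P[2]-170)+.022).round(3),np.hypot(P[1],P[2]-170).round(1))
```

```text
scene0 true-angle grid from -0.09799999999999945
178 [234, 215, 184, 159, 136, 105, 70, 38, 27, 17, 10, 11, 10, 9, 18, 32, 47, 86, 127, 159, 172, 197, 226, 240, 246, 252, 254, 253, 245, 211, 169, 137, 118]
184 [182, 203, 217, 185, 153, 123, 91, 61, 27, 24, 18, 10, 11, 12, 13, 19, 24, 33, 69, 120, 184, 217, 235, 255, 252, 253, 254, 254, 254, 254, 251, 236, 206]
190 [121, 122, 121, 118, 116, 106, 80, 68, 51, 26, 20, 15, 8, 12, 15, 17, 26, 34, 42, 58, 74, 97, 144, 204, 232, 250, 255, 254, 254, 254, 254, 254, 254]
s2 true-angle grid from 0.14200000000000076
178 [167, 136, 119, 118, 118, 111, 98, 86, 70, 48, 28, 20, 16, 14, 15, 18, 19, 33, 51, 70, 93, 115, 136, 137, 136, 138, 137, 137, 137, 136, 136, 136, 136]
184 [251, 237, 207, 161, 124, 116, 110, 100, 80, 56, 32, 26, 22, 16, 15, 17, 20, 40, 59, 76, 94, 111, 127, 134, 138, 138, 137, 137, 137, 137, 136, 136, 136]
190 [253, 254, 254, 251, 233, 187, 149, 120, 93, 74, 51, 43, 37, 33, 32, 30, 30, 38, 53, 77, 101, 120, 126, 133, 138, 137, 137, 136, 136, 137, 137, 136, 137]
94 (182, 245) 0.249 193.5
94 (197, 255) 0.287 198.6
94 (222, 243) 0.336 219.1
98 (182, 245) 0.281 204.4
98 (197, 255) 0.315 209.7
98 (222, 243) 0.359 230.2
100 (182, 245) 0.296 209.9
100 (197, 255) 0.329 215.3
100 (222, 243) 0.37 235.8
```

```bash
python3 trim.py; python3 step.py 0 6.69 .273 1.6 8 1.3 2.1; python3 trim.py; python3 step.py 0 8.14 .273 1.6 8 1.7 1.78
```

```text
fit e,s,x 0.001365282249526073 1.7600000000000005 [ 0.2513 -0.0166  0.4213] s<1.3x: [1.7  1.82]
L [0.46, 0.483, 0.506, 0.526, 0.541, 0.552, 0.559, 0.563] tr [0.249, 0.248, 0.246, 0.246, 0.247, 0.249, 0.252, 0.255]
[[-87.0018 134.7527 250.4563]]
[[0, -0.0, -1.0, 1.9, 0], [0, -0.1, -2.4, 5.0, 0], [0, -0.1, -3.8, 8.2, 0], [0, -0.1, -4.9, 10.9, 0], [0, -0.2, -5.7, 13.1, 0], [0, -0.2, -6.3, 14.6, 0], [0, -0.2, -6.6, 15.6, 0], [0, -0.2, -6.8, 16.1, 0]]
fit e,s,x 0.0010026354323857045 1.78 [ 0.2517 -0.0127  0.425 ] s<1.3x: [1.7  1.78]
L [0.46, 0.482, 0.504, 0.524, 0.539, 0.55, 0.557, 0.561] tr [0.25, 0.249, 0.248, 0.248, 0.248, 0.25, 0.253, 0.256]
[[-87.0018 134.7527 250.4563]]
[[0, -0.0, -0.9, 1.8, 0], [0, -0.1, -2.3, 4.8, 0], [0, -0.1, -3.7, 7.9, 0], [0, -0.1, -4.8, 10.6, 0], [0, -0.2, -5.6, 12.7, 0], [0, -0.2, -6.2, 14.2, 0], [0, -0.2, -6.5, 15.2, 0], [0, -0.2, -6.7, 15.8, 0]]
```

>>> {"op": "play_rows", "data": {
  "targets": [
    [0, 0, -0.9, 1.8, 0],
    [0, 0, -2.3, 4.8, 0],
    [0, 0, -3.7, 8.0, 0],
    [0, 0, -4.8, 10.7, 0],
    [0, 0, -5.6, 12.9, 0],
    [0, 0, -6.2, 14.4, 0],
    [0, 0, -6.5, 15.4, 0],
    [0, 0, -6.7, 16.0, 0]
  ]
}}

```text
time: 10.4
eef_pos: [491.3, -0.9, 234.4]
eef_rot: [1.0, -0.0, 0.01, 0.001]
ft_force: [-0.6, 2.6, 4.4]
width: 0.001
```

```bash
python3 trim.py; python3 step.py 2 7.2 .273 1.3 8 1.6 1.9
```

```text
10.4 L 0.5647 th 0.2419 480 [-0.6  2.6  4.4]
10.45 L 0.5651 th 0.2429 487 [-0.1  1.7  2.9]
fit e,s,x 0.0011411621867264 1.8200000000000003 [0.2433 0.0253 0.5076] s<1.3x: [1.8  1.86]
L [0.568, 0.574, 0.58, 0.586, 0.591, 0.596, 0.6, 0.605] tr [0.246, 0.249, 0.253, 0.256, 0.26, 0.263, 0.266, 0.268]
[[-86.8279 141.3984 234.3763]]
[[0, -0.0, -0.4, 0.7, 0], [0, -0.0, -0.7, 1.6, 0], [0, -0.0, -1.0, 2.5, 0], [0, -0.0, -1.3, 3.4, 0], [0, -0.1, -1.5, 4.1, 0], [0, -0.1, -1.7, 4.8, 0], [0, -0.1, -1.9, 5.4, 0], [0, -0.1, -2.1, 6.0, 0]]
```

>>> {"op": "play_rows", "data": {
  "targets": [
    [0, 0, -0.4, 0.7, 0],
    [0, 0, -0.7, 1.6, 0],
    [0, 0, -1.0, 2.5, 0],
    [0, 0, -1.3, 3.4, 0],
    [0, 0, -1.5, 4.1, 0],
    [0, 0, -1.7, 4.8, 0],
    [0, 0, -1.9, 5.4, 0],
    [0, 0, -2.1, 6.0, 0]
  ]
}}

```text
time: 11.3
eef_pos: [491.4, 0.0, 228.3]
eef_rot: [1.0, 0.001, 0.01, 0.0]
ft_force: [-0.2, 3.6, 3.7]
width: 0.004
```

```bash
python3 trim.py; python3 step.py 2 8.14 .273 1.2 10 1.6 1.95
```

```text
11.3 L 0.607 th 0.263 505 [-0.2  3.6  3.7]
11.35 L 0.6075 th 0.2634 501 [0.5 2.2 3.4]
fit e,s,x 0.0008471310356655381 1.8600000000000003 [0.2637 0.0105 0.4643] s<1.3x: [1.86 1.88]
L [0.616, 0.633, 0.649, 0.663, 0.674, 0.682, 0.687, 0.692, 0.696, 0.701] tr [0.265, 0.265, 0.266, 0.267, 0.268, 0.269, 0.27, 0.271, 0.272, 0.273]
[[-86.7347 142.4145 228.275 ]]
[[0, -0.0, -1.6, 1.5, 0], [0, -0.0, -2.3, 3.9, 0], [0, -0.1, -2.9, 6.3, 0], [0, -0.1, -3.4, 8.4, 0], [0, -0.1, -3.8, 9.9, 0], [0, -0.2, -4.0, 11.1, 0], [0, -0.2, -4.2, 11.9, 0], [0, -0.2, -4.3, 12.5, 0], [0, -0.2, -4.5, 13.1, 0], [0, -0.2, -4.6, 13.9, 0]]
```

>>> {"op": "play_rows", "data": {
  "targets": [
    [0, 0, -1.2, 1.5, 0],
    [0, 0, -2.1, 3.9, 0],
    [0, 0, -2.9, 6.3, 0],
    [0, 0, -3.4, 8.4, 0],
    [0, 0, -3.8, 9.9, 0],
    [0, 0, -4.0, 11.1, 0],
    [0, 0, -4.2, 11.9, 0],
    [0, 0, -4.3, 12.5, 0],
    [0, 0, -4.5, 13.2, 0],
    [0, 0, -4.6, 13.9, 0]
  ]
}}

```text
time: 12.4
eef_pos: [491.7, 2.2, 214.4]
eef_rot: [1.0, 0.002, 0.01, -0.001]
ft_force: [0.1, 2.6, 4.9]
width: -0.0
```

```bash
python3 trim.py; python3 step.py 2 9.3 .273 1.2 10 1.7 1.95
```

```text
12.4 L 0.7029 th 0.2672 496 [0.1 2.6 4.9]
12.45 L 0.7038 th 0.2672 505 [-0.4  2.6  4.1]
fit e,s,x 0.0005187615723970362 1.84 [ 0.2669 -0.0008  0.4893] s<1.3x: [1.82 1.84]
L [0.711, 0.727, 0.742, 0.754, 0.764, 0.77, 0.775, 0.778, 0.781, 0.786] tr [0.267, 0.266, 0.267, 0.267, 0.268, 0.269, 0.27, 0.271, 0.272, 0.273]
[[-86.4977 144.5957 214.3007]]
[[0, 0.0, -2.7, 1.5, 0], [0, -0.0, -3.2, 3.7, 0], [0, -0.0, -3.5, 6.0, 0], [0, -0.1, -3.8, 7.8, 0], [0, -0.1, -4.0, 9.2, 0], [0, -0.1, -4.1, 10.2, 0], [0, -0.1, -4.2, 10.9, 0], [0, -0.1, -4.3, 11.4, 0], [0, -0.1, -4.3, 11.8, 0], [0, -0.2, -4.4, 12.5, 0]]
```

>>> {"op": "play_rows", "data": {
  "targets": [
    [0, 0, -1.0, 1.5, 0],
    [0, 0, -1.8, 3.7, 0],
    [0, 0, -2.6, 6.0, 0],
    [0, 0, -3.2, 7.8, 0],
    [0, 0, -3.7, 9.2, 0],
    [0, 0, -4.0, 10.2, 0],
    [0, 0, -4.2, 10.9, 0],
    [0, 0, -4.3, 11.4, 0],
    [0, 0, -4.3, 11.9, 0],
    [0, 0, -4.4, 12.5, 0]
  ]
}}

```text
time: 13.5
eef_pos: [491.9, 4.4, 201.8]
eef_rot: [1.0, 0.004, 0.01, -0.001]
ft_force: [-0.6, 2.1, 3.9]
width: 0.01
```

```bash
python3 trim.py; sed -i 's/o,a,w=snap();log(o,a)$/o,a,w=snap(save="last");log(o,a)/' step.py; python3 step.py 2 9.3 .273 1.2 10 1.7 1.95
python3 - <<'E'
import cv2
im=cv2.imread("pics/last.png")[150:210,225:285];cv2.imwrite("pics/z5.png",cv2.resize(im,None,fx=9,fy=9,interpolation=cv2.INTER_CUBIC))
E
```

```text
13.5 L 0.7876 th 0.2679 494 [-0.6  2.1  3.9]
13.55 L 0.7883 th 0.2678 490 [-0.2  1.8  4.3]
fit e,s,x 0.0005204015039410682 1.82 [ 0.2682 -0.0008  0.4871] s<1.3x: [1.82 1.82]
L [0.796, 0.81, 0.825, 0.838, 0.847, 0.854, 0.859, 0.863, 0.867, 0.871] tr [0.268, 0.268, 0.268, 0.268, 0.269, 0.269, 0.27, 0.271, 0.272, 0.273]
[[-86.2929 146.6835 201.7415]]
[[0, 0.0, -2.5, 1.5, 0], [0, -0.0, -2.7, 3.6, 0], [0, -0.0, -2.9, 5.8, 0], [0, -0.1, -3.0, 7.7, 0], [0, -0.1, -3.1, 9.1, 0], [0, -0.1, -3.1, 10.2, 0], [0, -0.1, -3.2, 10.9, 0], [0, -0.2, -3.2, 11.5, 0], [0, -0.2, -3.2, 12.0, 0], [0, -0.2, -3.2, 12.8, 0]]
```

View pics/z5.png

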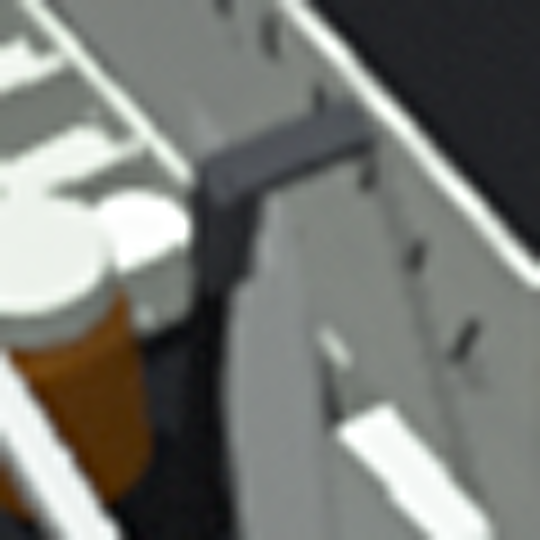

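>>> {"op": "play_rows", "data": {
  "targets": [
    [0, 0, -0.6, 1.6, 0],
    [0, 0, -1.1, 3.9, 0],
    [0, 0, -1.6, 6.3, 0],
    [0, 0, -2.0, 8.4, 0],
    [0, 0, -2.4, 9.9, 0],
    [0, 0, -2.7, 11.0, 0],
    [0, 0, -2.9, 11.8, 0],
    [0, 0, -3.1, 12.4, 0],
    [0, 0, -3.2, 12.9, 0],
    [0, 0, -3.2, 13.6, 0]
  ]
}}

```text
time: 14.6
eef_pos: [492.2, 5.9, 188.1]
eef_rot: [1.0, 0.005, 0.01, -0.002]
ft_force: [-1.4, 2.4, 4.6]
width: -0.001
```

```bash
python3 trim.py;  python3 step.py 2 10.4 .281 1.4 11 1.7 1.95
```

```text
14.6 L 0.8791 th 0.2683 504 [-1.4  2.4  4.6]
14.65 L 0.8799 th 0.2681 502 [0.2 2.  4.4]
fit e,s,x 0.0006394577953614601 1.8 [0.2688 0.0019 0.4991] s<1.3x: [1.8 1.8]
L [0.886, 0.899, 0.913, 0.925, 0.935, 0.943, 0.95, 0.955, 0.959, 0.963, 0.968] tr [0.269, 0.269, 0.269, 0.27, 0.271, 0.273, 0.274, 0.276, 0.278, 0.279, 0.28]
[[-86.0846 148.2466 188.0586]]
[[0, 0.0, -1.7, 1.3, 0], [0, -0.0, -1.7, 3.3, 0], [0, -0.1, -1.7, 5.3, 0], [0, -0.1, -1.7, 7.2, 0], [0, -0.1, -1.6, 8.7, 0], [0, -0.2, -1.6, 9.9, 0], [0, -0.2, -1.5, 10.8, 0], [0, -0.2, -1.5, 11.5, 0], [0, -0.2, -1.4, 12.2, 0], [0, -0.2, -1.4, 12.8, 0], [0, -0.2, -1.4, 13.5, 0]]
```

>>> {"op": "play_rows", "data": {
  "targets": [
    [0, 0, -0.3, 1.5, 0],
    [0, 0, -0.6, 3.7, 0],
    [0, 0, -0.9, 5.9, 0],
    [0, 0, -1.1, 7.9, 0],
    [0, 0, -1.2, 9.5, 0],
    [0, 0, -1.3, 10.8, 0],
    [0, 0, -1.4, 11.8, 0],
    [0, 0, -1.4, 12.6, 0],
    [0, 0, -1.4, 13.3, 0],
    [0, 0, -1.4, 14.0, 0],
    [0, 0, -1.4, 14.8, 0]
  ]
}}

```text
time: 15.8
eef_pos: [492.5, 6.7, 173.3]
eef_rot: [1.0, 0.005, 0.01, -0.002]
ft_force: [-1.9, 1.8, 4.0]
width: 0.0
```

```bash
python3 trim.py;  python3 step.py 2 11.2 .281 1.4 11 1.7 1.95
```

```text
15.8 L 0.9782 th 0.274 494 [-1.9  1.8  4. ]
15.85 L 0.9792 th 0.2741 507 [-1.5  1.   3.5]
fit e,s,x 0.0002642497228672019 1.8 [0.2739 0.0071 0.5084] s<1.3x: [1.8 1.8]
L [0.983, 0.993, 1.004, 1.014, 1.024, 1.033, 1.04, 1.048, 1.054, 1.061, 1.068] tr [0.274, 0.275, 0.275, 0.276, 0.277, 0.277, 0.278, 0.279, 0.28, 0.28, 0.281]
[[-85.8059 149.0981 173.2079]]
[[0, -0.0, -0.4, 1.0, 0], [0, -0.0, -0.2, 2.5, 0], [0, -0.1, -0.1, 4.1, 0], [0, -0.1, 0.1, 5.6, 0], [0, -0.1, 0.3, 7.1, 0], [0, -0.2, 0.5, 8.3, 0], [0, -0.2, 0.6, 9.5, 0], [0, -0.2, 0.8, 10.6, 0], [0, -0.3, 0.9, 11.6, 0], [0, -0.3, 1.1, 12.5, 0], [0, -0.3, 1.3, 13.6, 0]]
```

>>> {"op": "play_rows", "data": {
  "targets": [
    [0, 0, -0.2, 1.0, 0],
    [0, 0, -0.1, 2.5, 0],
    [0, 0, 0, 4.1, 0],
    [0, 0, 0.1, 5.6, 0],
    [0, 0, 0.3, 7.1, 0],
    [0, 0, 0.5, 8.3, 0],
    [0, 0, 0.6, 9.5, 0],
    [0, 0, 0.8, 10.6, 0],
    [0, 0, 0.9, 11.6, 0],
    [0, 0, 1.1, 12.5, 0],
    [0, 0, 1.3, 13.6, 0]
  ]
}}

```text
time: 17.0
eef_pos: [492.8, 5.5, 159.6]
eef_rot: [1.0, 0.005, 0.01, -0.002]
ft_force: [-0.0, 2.1, 3.9]
width: 0.002
```

```bash
python3 trim.py;  python3 step.py 2 12.3 .277 1.4 12 1.7 1.95
```

```text
17.0 L 1.0701 th 0.2669 506 [-0.   2.1  3.9]
17.05 L 1.0714 th 0.2664 494 [1.2 1.6 3.4]
fit e,s,x 0.0014062658338459357 1.84 [ 0.268  -0.0028  0.5062] s<1.3x: [1.84 1.84]
L [1.077, 1.09, 1.104, 1.116, 1.126, 1.133, 1.14, 1.145, 1.149, 1.153, 1.158, 1.164] tr [0.268, 0.267, 0.267, 0.268, 0.269, 0.27, 0.271, 0.273, 0.274, 0.275, 0.276, 0.277]
[[-85.4476 147.841  159.5189]]
[[0, -0.0, 0.2, 1.3, 0], [0, -0.1, 0.6, 3.2, 0], [0, -0.1, 1.0, 5.1, 0], [0, -0.2, 1.3, 6.9, 0], [0, -0.2, 1.7, 8.4, 0], [0, -0.2, 2.0, 9.5, 0], [0, -0.3, 2.2, 10.4, 0], [0, -0.3, 2.4, 11.1, 0], [0, -0.3, 2.5, 11.7, 0], [0, -0.3, 2.7, 12.3, 0], [0, -0.3, 2.9, 13.0, 0], [0, -0.4, 3.1, 13.9, 0]]
```

>>> {"op": "play_rows", "data": {
  "targets": [
    [0, 0, 0.2, 1.7, 0],
    [0, 0, 0.6, 3.9, 0],
    [0, 0, 1.0, 6.0, 0],
    [0, 0, 1.3, 7.9, 0],
    [0, 0, 1.7, 9.5, 0],
    [0, 0, 2.0, 10.7, 0],
    [0, 0, 2.2, 11.6, 0],
    [0, 0, 2.4, 12.4, 0],
    [0, 0, 2.5, 13.0, 0],
    [0, 0, 2.7, 13.6, 0],
    [0, 0, 2.9, 14.4, 0]
  ]
}}

```text
time: 18.2
eef_pos: [493.1, 2.6, 145.1]
eef_rot: [1.0, 0.005, 0.01, -0.002]
ft_force: [-1.1, 1.9, 3.4]
width: -0.001
```

```bash
python3 trim.py;  python3 step.py 2 13.4 .279 1.4 12 1.7 2
```

```text
18.2 L 1.1694 th 0.271 503 [-1.1  1.9  3.4]
18.25 L 1.1702 th 0.2712 496 [-0.3  2.1  3.5]
fit e,s,x 0.0014738702220713294 1.84 [0.2694 0.0061 0.5111] s<1.3x: [1.84 1.84]
L [1.175, 1.185, 1.196, 1.207, 1.216, 1.225, 1.232, 1.238, 1.245, 1.251, 1.257, 1.265] tr [0.27, 0.27, 0.271, 0.272, 0.273, 0.274, 0.275, 0.276, 0.277, 0.278, 0.278, 0.279]
[[-85.0908 144.9586 145.0107]]
[[0, -0.0, 0.6, 1.0, 0], [0, -0.1, 1.0, 2.5, 0], [0, -0.1, 1.5, 4.1, 0], [0, -0.2, 2.0, 5.6, 0], [0, -0.2, 2.4, 7.0, 0], [0, -0.2, 2.8, 8.2, 0], [0, -0.3, 3.2, 9.2, 0], [0, -0.3, 3.5, 10.1, 0], [0, -0.3, 3.8, 11.0, 0], [0, -0.3, 4.1, 11.8, 0], [0, -0.4, 4.5, 12.7, 0], [0, -0.4, 4.9, 13.8, 0]]
```

>>> {"op": "play_rows", "data": {
  "targets": [
    [0, 0, 0.4, 1.1, 0],
    [0, 0, 0.8, 2.7, 0],
    [0, 0, 1.3, 4.4, 0],
    [0, 0, 1.8, 6.0, 0],
    [0, 0, 2.3, 7.5, 0],
    [0, 0, 2.8, 8.8, 0],
    [0, 0, 3.2, 9.9, 0],
    [0, 0, 3.5, 10.8, 0],
    [0, 0, 3.8, 11.7, 0],
    [0, 0, 4.1, 12.6, 0],
    [0, 0, 4.5, 13.5, 0],
    [0, 0, 4.9, 14.5, 0]
  ]
}}

```text
time: 19.5
eef_pos: [493.4, -2.3, 130.4]
eef_rot: [1.0, 0.005, 0.01, -0.002]
ft_force: [-0.9, 2.2, 4.3]
width: 0.0
```

```bash
python3 trim.py;  python3 step.py 2 14.5 .279 1.4 14 1.7 2
```

```text
19.5 L 1.2724 th 0.2743 496 [-0.9  2.2  4.3]
19.55 L 1.2735 th 0.2742 498 [-0.2  1.   3.8]
fit e,s,x 0.0006058197289234083 1.82 [ 0.2744 -0.      0.514 ] s<1.3x: [1.82 1.82]
L [1.278, 1.288, 1.3, 1.311, 1.32, 1.329, 1.336, 1.343, 1.349, 1.355, 1.361, 1.368, 1.376, 1.386] tr [0.274, 0.274, 0.274, 0.274, 0.275, 0.275, 0.276, 0.277, 0.277, 0.278, 0.279, 0.279, 0.279, 0.279]
[[-84.6663 140.0905 130.3956]]
[[0, -0.0, 0.7, 1.0, 0], [0, -0.1, 1.3, 2.5, 0], [0, -0.1, 1.9, 4.1, 0], [0, -0.2, 2.6, 5.6, 0], [0, -0.2, 3.2, 6.9, 0], [0, -0.3, 3.7, 8.0, 0], [0, -0.3, 4.2, 9.0, 0], [0, -0.3, 4.6, 9.9, 0], [0, -0.3, 5.0, 10.7, 0], [0, -0.4, 5.4, 11.5, 0], [0, -0.4, 5.8, 12.4, 0], [0, -0.4, 6.3, 13.3, 0], [0, -0.5, 6.8, 14.4, 0], [0, -0.5, 7.5, 15.7, 0]]
```

>>> {"op": "play_rows", "data": {
  "targets": [
    [0, 0, 0.5, 1.1, 0],
    [0, 0, 1.1, 2.6, 0],
    [0, 0, 1.8, 4.3, 0],
    [0, 0, 2.5, 5.9, 0],
    [0, 0, 3.1, 7.3, 0],
    [0, 0, 3.7, 8.5, 0],
    [0, 0, 4.2, 9.6, 0],
    [0, 0, 4.6, 10.6, 0],
    [0, 0, 5.0, 11.5, 0],
    [0, 0, 5.4, 12.4, 0],
    [0, 0, 5.8, 13.3, 0],
    [0, 0, 6.3, 14.2, 0],
    [0, 0, 6.8, 15.3, 0],
    [0, 0, 7.5, 16.5, 0]
  ]
}}

```text
time: 21.0
eef_pos: [493.8, -9.8, 113.8]
eef_rot: [1.0, 0.005, 0.01, -0.002]
ft_force: [-0.6, 3.1, 4.4]
width: -0.0
```

```bash
python3 trim.py;  python3 step.py 2 15.7 .277 1.4 9 1.7 2
```

```text
21.0 L 1.3948 th 0.2679 494 [-0.6  3.1  4.4]
21.05 L 1.3962 th 0.2681 499 [-1.1  2.   3.8]
fit e,s,x 0.0005602793279980387 1.84 [0.2675 0.0017 0.5201] s<1.3x: [1.84 1.84]
L [1.4, 1.41, 1.42, 1.43, 1.438, 1.446, 1.452, 1.458, 1.464] tr [0.268, 0.268, 0.269, 0.269, 0.27, 0.271, 0.273, 0.274, 0.275]
[[-84.1287 132.559  113.6997]]
[[0, -0.0, 0.9, 0.9, 0], [0, -0.1, 1.6, 2.2, 0], [0, -0.1, 2.4, 3.5, 0], [0, -0.2, 3.1, 4.8, 0], [0, -0.2, 3.8, 5.9, 0], [0, -0.3, 4.4, 6.8, 0], [0, -0.3, 4.9, 7.7, 0], [0, -0.3, 5.4, 8.4, 0], [0, -0.3, 5.8, 9.2, 0]]
```

>>> {"op": "play_rows", "data": {
  "targets": [
    [0, 0, 0.6, 1.1, 0],
    [0, 0, 1.3, 2.6, 0],
    [0, 0, 2.1, 4.1, 0],
    [0, 0, 2.9, 5.5, 0],
    [0, 0, 3.7, 6.6, 0],
    [0, 0, 4.4, 7.5, 0],
    [0, 0, 4.9, 8.4, 0],
    [0, 0, 5.4, 9.2, 0],
    [0, 0, 5.8, 10.0, 0]
  ]
}}

```text
time: 22.0
eef_pos: [494.1, -15.6, 103.6]
eef_rot: [1.0, 0.005, 0.01, -0.002]
ft_force: [-1.1, 1.1, 4.6]
width: -0.003
```

```bash
python3 trim.py;  python3 step.py 2 16.9 .277 1.4 2 1.7 2; python3 trim.py
python3 - <<'E'
from ctl import *
b,_=fit(16.9,np.arange(1.7,2,.02));o=robot.get_obs();L0=float(Lof(o));s,x=b[1],b[2]
for T_ in (14,17,20):
    t=np.arange(0,35,H);u=np.clip(t/T_,0,1);Ls=L0*(1-(10*u**3-15*u**4+6*u**5));X=run(s,x,Ls)
    print(T_,X[:,0].max(),X[::200,0].round(3).tolist())
np.savez("ret.npz",L0=L0,t0=o["time"])
E
```

```text
22.0 L 1.4734 th 0.2712 495 [-1.1  1.1  4.6]
22.05 L 1.4742 th 0.2709 497 [-0.7  2.1  5.1]
fit e,s,x 0.0006656846087215176 1.84 [0.2699 0.0063 0.5161] s<1.3x: [1.84 1.84]
L [1.478, 1.486] tr [0.271, 0.271]
[[-83.7855 126.7426 103.5953]]
[[0, -0.0, 1.1, 0.8, 0], [0, -0.1, 1.8, 1.9, 0]]
14 0.27063811446891145 [0.27, 0.132, -0.083, -0.31, -0.494, -0.527, -0.424, -0.236, -0.12, -0.067, -0.033, -0.019, -0.009, -0.005, -0.002, -0.002, -0.001, -0.0]
17 0.2706384097425226 [0.27, 0.138, -0.023, -0.187, -0.355, -0.444, -0.458, -0.373, -0.241, -0.118, -0.068, -0.033, -0.019, -0.009, -0.005, -0.002, -0.001, -0.001]
20 0.27063855435182615 [0.27, 0.141, 0.009, -0.113, -0.253, -0.348, -0.407, -0.396, -0.336, -0.231, -0.128, -0.065, -0.036, -0.018, -0.01, -0.005, -0.003, -0.001]
```

```bash
cat > ret.py <<'E'
from ctl import *
z=np.load("ret.npz");T_=18.
o=robot.get_obs();t=o["time"]-float(z["t0"]);tt=t+.1*np.arange(1,21)
u=np.clip(tt/T_,0,1);Ls=float(z["L0"])*(1-(10*u**3-15*u**4+6*u**5))
R=Ro.from_quat(o["eef_rot"]).as_matrix();p=T(o["eef_pos"])[0]
off=p[1]-150*np.cos(.9-float(Lof(o)))
r=[]
for i,L in enumerate(Ls):
    w=W([p[0],150*np.cos(.9-L)+off*(1-.5*(i+1)/20),185+150*np.sin(.9-L)+BZ])[0]-o["eef_pos"]
    v=R.T@w;r.append([0,0,round(float(v[1]),1),round(float(v[2]),1),0])
print(round(o["time"],2),"L",round(float(Lof(o)),4),p.round(1),o["ft_force"].round(1),"Lend",Ls[-1].round(4));print(r)
E
python3 ret.py
```

```text
22.1 L 1.4736 [-83.8 126.7 103.6] [-0.   2.4  4.7] Lend 1.4567
[[0, 0, 0.0, 0.3, 0], [0, 0, 0.0, 0.3, 0], [0, 0, 0.1, 0.3, 0], [0, 0, 0.1, 0.3, 0], [0, 0, 0.1, 0.3, 0], [0, 0, 0.1, 0.2, 0], [0, 0, 0.1, 0.2, 0], [0, 0, 0.1, 0.1, 0], [0, 0, 0.0, 0.1, 0], [0, 0, -0.0, 0.0, 0], [0, 0, -0.0, -0.1, 0], [0, 0, -0.1, -0.2, 0], [0, 0, -0.2, -0.3, 0], [0, 0, -0.2, -0.5, 0], [0, 0, -0.3, -0.6, 0], [0, 0, -0.4, -0.8, 0], [0, 0, -0.5, -1.1, 0], [0, 0, -0.7, -1.3, 0], [0, 0, -0.8, -1.6, 0], [0, 0, -1.0, -1.8, 0]]
```

```bash
python3 -c "
import numpy as np;z=np.load('ret.npz');np.savez('ret.npz',L0=z['L0'],t0=z['t0']-1)"; python3 ret.py
```

```text
22.1 L 1.4736 [-83.8 126.7 103.6] [-0.   2.4  4.7] Lend 1.4213
[[0, 0, -0.2, -0.1, 0], [0, 0, -0.3, -0.2, 0], [0, 0, -0.3, -0.3, 0], [0, 0, -0.4, -0.5, 0], [0, 0, -0.5, -0.6, 0], [0, 0, -0.6, -0.8, 0], [0, 0, -0.7, -1.1, 0], [0, 0, -0.9, -1.3, 0], [0, 0, -1.0, -1.6, 0], [0, 0, -1.2, -1.8, 0], [0, 0, -1.4, -2.2, 0], [0, 0, -1.6, -2.5, 0], [0, 0, -1.8, -2.9, 0], [0, 0, -2.0, -3.3, 0], [0, 0, -2.3, -3.7, 0], [0, 0, -2.5, -4.2, 0], [0, 0, -2.8, -4.7, 0], [0, 0, -3.1, -5.2, 0], [0, 0, -3.4, -5.8, 0], [0, 0, -3.7, -6.4, 0]]
```

>>> {"op": "play_rows", "data": {
  "targets": [
    [0, 0, -0.1, -0.1, 0],
    [0, 0, -0.2, -0.2, 0],
    [0, 0, -0.3, -0.3, 0],
    [0, 0, -0.4, -0.5, 0],
    [0, 0, -0.5, -0.6, 0],
    [0, 0, -0.6, -0.8, 0],
    [0, 0, -0.7, -1.1, 0],
    [0, 0, -0.9, -1.3, 0],
    [0, 0, -1.0, -1.6, 0],
    [0, 0, -1.2, -1.8, 0],
    [0, 0, -1.4, -2.2, 0],
    [0, 0, -1.6, -2.5, 0],
    [0, 0, -1.8, -2.9, 0],
    [0, 0, -2.0, -3.3, 0],
    [0, 0, -2.3, -3.7, 0],
    [0, 0, -2.5, -4.2, 0],
    [0, 0, -2.8, -4.7, 0],
    [0, 0, -3.1, -5.2, 0],
    [0, 0, -3.4, -5.8, 0],
    [0, 0, -3.7, -6.4, 0]
  ]
}}

```text
time: 24.1
eef_pos: [494.2, -12.2, 110.2]
eef_rot: [1.0, 0.005, 0.01, -0.002]
ft_force: [0.5, -0.9, 5.5]
width: 0.001
```

```bash
python3 ret.py
```

```text
24.1 L 1.4222 [-83.8 130.2 110.2] [ 0.5 -0.9  5.5] Lend 1.2748
[[0, 0, -0.4, -0.4, 0], [0, 0, -0.8, -1.1, 0], [0, 0, -1.2, -1.8, 0], [0, 0, -1.6, -2.6, 0], [0, 0, -2.0, -3.3, 0], [0, 0, -2.5, -4.1, 0], [0, 0, -2.9, -5.0, 0], [0, 0, -3.4, -5.9, 0], [0, 0, -3.8, -6.8, 0], [0, 0, -4.3, -7.8, 0], [0, 0, -4.8, -8.8, 0], [0, 0, -5.3, -9.8, 0], [0, 0, -5.8, -10.9, 0], [0, 0, -6.4, -12.0, 0], [0, 0, -6.9, -13.2, 0], [0, 0, -7.4, -14.4, 0], [0, 0, -7.9, -15.6, 0], [0, 0, -8.5, -16.9, 0], [0, 0, -9.0, -18.2, 0], [0, 0, -9.6, -19.6, 0]]
```

>>> {"op": "play_rows", "data": {
  "targets": [
    [0, 0, -0.4, -0.5, 0],
    [0, 0, -0.8, -1.1, 0],
    [0, 0, -1.2, -1.8, 0],
    [0, 0, -1.6, -2.6, 0],
    [0, 0, -2.0, -3.3, 0],
    [0, 0, -2.5, -4.1, 0],
    [0, 0, -2.9, -5.0, 0],
    [0, 0, -3.4, -5.9, 0],
    [0, 0, -3.8, -6.8, 0],
    [0, 0, -4.3, -7.8, 0],
    [0, 0, -4.8, -8.8, 0],
    [0, 0, -5.3, -9.8, 0],
    [0, 0, -5.8, -10.9, 0],
    [0, 0, -6.4, -12.0, 0],
    [0, 0, -6.9, -13.2, 0],
    [0, 0, -7.4, -14.4, 0],
    [0, 0, -7.9, -15.6, 0],
    [0, 0, -8.5, -16.9, 0],
    [0, 0, -9.0, -18.2, 0],
    [0, 0, -9.6, -19.6, 0]
  ]
}}

```text
time: 26.1
eef_pos: [493.7, -2.7, 129.9]
eef_rot: [1.0, 0.005, 0.01, -0.002]
ft_force: [0.7, -2.4, 4.5]
width: -0.002
```

```bash
python3 ret.py
```

```text
26.1 L 1.2761 [-84.4 139.7 129.9] [ 0.7 -2.4  4.5] Lend 1.0339
[[0, 0, -0.6, -1.3, 0], [0, 0, -1.2, -2.7, 0], [0, 0, -1.7, -4.2, 0], [0, 0, -2.2, -5.7, 0], [0, 0, -2.8, -7.3, 0], [0, 0, -3.3, -8.8, 0], [0, 0, -3.8, -10.5, 0], [0, 0, -4.3, -12.1, 0], [0, 0, -4.8, -13.8, 0], [0, 0, -5.3, -15.6, 0], [0, 0, -5.8, -17.3, 0], [0, 0, -6.2, -19.1, 0], [0, 0, -6.6, -21.0, 0], [0, 0, -7.1, -22.9, 0], [0, 0, -7.5, -24.8, 0], [0, 0, -7.9, -26.7, 0], [0, 0, -8.2, -28.7, 0], [0, 0, -8.6, -30.7, 0], [0, 0, -8.9, -32.7, 0], [0, 0, -9.2, -34.7, 0]]
```

>>> {"op": "play_rows", "data": {
  "targets": [
    [0, 0, -0.6, -1.3, 0],
    [0, 0, -1.2, -2.7, 0],
    [0, 0, -1.7, -4.2, 0],
    [0, 0, -2.2, -5.7, 0],
    [0, 0, -2.8, -7.3, 0],
    [0, 0, -3.3, -8.8, 0],
    [0, 0, -3.8, -10.5, 0],
    [0, 0, -4.3, -12.1, 0],
    [0, 0, -4.8, -13.8, 0],
    [0, 0, -5.3, -15.6, 0],
    [0, 0, -5.8, -17.3, 0],
    [0, 0, -6.2, -19.1, 0],
    [0, 0, -6.6, -21.0, 0],
    [0, 0, -7.1, -22.9, 0],
    [0, 0, -7.5, -24.8, 0],
    [0, 0, -7.9, -26.7, 0],
    [0, 0, -8.2, -28.7, 0],
    [0, 0, -8.6, -30.7, 0],
    [0, 0, -8.9, -32.7, 0],
    [0, 0, -9.2, -34.7, 0]
  ]
}}

```text
time: 28.1
eef_pos: [492.9, 6.2, 164.8]
eef_rot: [1.0, 0.005, 0.01, -0.002]
ft_force: [0.1, -1.5, 2.8]
width: -0.005
```

```bash
python3 ret.py
```

```text
28.1 L 1.035 [-85.4 148.6 164.8] [ 0.1 -1.5  2.8] Lend 0.7368
[[0, 0, -0.3, -1.9, 0], [0, 0, -0.5, -4.0, 0], [0, 0, -0.8, -6.2, 0], [0, 0, -0.9, -8.3, 0], [0, 0, -1.1, -10.5, 0], [0, 0, -1.2, -12.6, 0], [0, 0, -1.3, -14.8, 0], [0, 0, -1.4, -17.1, 0], [0, 0, -1.4, -19.3, 0], [0, 0, -1.4, -21.5, 0], [0, 0, -1.4, -23.8, 0], [0, 0, -1.3, -26.0, 0], [0, 0, -1.2, -28.3, 0], [0, 0, -1.1, -30.6, 0], [0, 0, -0.9, -32.9, 0], [0, 0, -0.7, -35.1, 0], [0, 0, -0.5, -37.4, 0], [0, 0, -0.2, -39.7, 0], [0, 0, 0.1, -42.0, 0], [0, 0, 0.5, -44.3, 0]]
```

>>> {"op": "play_rows", "data": {
  "targets": [
    [0, 0, -0.3, -1.9, 0],
    [0, 0, -0.5, -4.0, 0],
    [0, 0, -0.8, -6.2, 0],
    [0, 0, -0.9, -8.3, 0],
    [0, 0, -1.1, -10.5, 0],
    [0, 0, -1.2, -12.6, 0],
    [0, 0, -1.3, -14.8, 0],
    [0, 0, -1.4, -17.1, 0],
    [0, 0, -1.4, -19.3, 0],
    [0, 0, -1.4, -21.5, 0],
    [0, 0, -1.4, -23.8, 0],
    [0, 0, -1.3, -26.0, 0],
    [0, 0, -1.2, -28.3, 0],
    [0, 0, -1.1, -30.6, 0],
    [0, 0, -0.9, -32.9, 0],
    [0, 0, -0.7, -35.1, 0],
    [0, 0, -0.5, -37.4, 0],
    [0, 0, -0.2, -39.7, 0],
    [0, 0, 0.1, -42.0, 0],
    [0, 0, 0.5, -44.3, 0]
  ]
}}

```text
time: 30.1
eef_pos: [492.0, 5.5, 209.3]
eef_rot: [1.0, 0.005, 0.01, -0.002]
ft_force: [-0.0, -1.6, 2.1]
width: -0.0
```

```bash
python3 ret.py
```

```text
30.1 L 0.7375 [-86.3 147.9 209.3] [-0.  -1.6  2.1] Lend 0.4398
[[0, 0, 0.4, -2.1, 0], [0, 0, 0.8, -4.3, 0], [0, 0, 1.3, -6.6, 0], [0, 0, 1.7, -8.8, 0], [0, 0, 2.3, -11.1, 0], [0, 0, 2.8, -13.3, 0], [0, 0, 3.4, -15.5, 0], [0, 0, 4.0, -17.7, 0], [0, 0, 4.6, -19.8, 0], [0, 0, 5.3, -22.0, 0], [0, 0, 6.0, -24.1, 0], [0, 0, 6.7, -26.2, 0], [0, 0, 7.5, -28.3, 0], [0, 0, 8.3, -30.3, 0], [0, 0, 9.1, -32.4, 0], [0, 0, 9.9, -34.4, 0], [0, 0, 10.7, -36.4, 0], [0, 0, 11.6, -38.3, 0], [0, 0, 12.5, -40.2, 0], [0, 0, 13.4, -42.1, 0]]
```

>>> {"op": "play_rows", "data": {
  "targets": [
    [0, 0, 0.4, -2.1, 0],
    [0, 0, 0.8, -4.3, 0],
    [0, 0, 1.3, -6.6, 0],
    [0, 0, 1.7, -8.8, 0],
    [0, 0, 2.3, -11.1, 0],
    [0, 0, 2.8, -13.3, 0],
    [0, 0, 3.4, -15.5, 0],
    [0, 0, 4.0, -17.7, 0],
    [0, 0, 4.6, -19.8, 0],
    [0, 0, 5.3, -22.0, 0],
    [0, 0, 6.0, -24.1, 0],
    [0, 0, 6.7, -26.2, 0],
    [0, 0, 7.5, -28.3, 0],
    [0, 0, 8.3, -30.3, 0],
    [0, 0, 9.1, -32.4, 0],
    [0, 0, 9.9, -34.4, 0],
    [0, 0, 10.7, -36.4, 0],
    [0, 0, 11.6, -38.3, 0],
    [0, 0, 12.5, -40.2, 0],
    [0, 0, 13.4, -42.1, 0]
  ]
}}

```text
time: 32.1
eef_pos: [491.2, -8.1, 251.4]
eef_rot: [1.0, 0.005, 0.01, -0.002]
ft_force: [-0.2, -1.2, 1.9]
width: -0.001
```

```bash
python3 ret.py
```

```text
32.1 L 0.4412 [-86.8 134.3 251.4] [-0.2 -1.2  1.9] Lend 0.1989
[[0, 0, 1.0, -1.7, 0], [0, 0, 1.9, -3.6, 0], [0, 0, 2.9, -5.3, 0], [0, 0, 3.9, -7.1, 0], [0, 0, 4.8, -8.8, 0], [0, 0, 5.8, -10.5, 0], [0, 0, 6.8, -12.1, 0], [0, 0, 7.8, -13.7, 0], [0, 0, 8.8, -15.3, 0], [0, 0, 9.8, -16.8, 0], [0, 0, 10.8, -18.3, 0], [0, 0, 11.8, -19.8, 0], [0, 0, 12.8, -21.2, 0], [0, 0, 13.8, -22.6, 0], [0, 0, 14.8, -24.0, 0], [0, 0, 15.8, -25.3, 0], [0, 0, 16.7, -26.5, 0], [0, 0, 17.7, -27.8, 0], [0, 0, 18.7, -29.0, 0], [0, 0, 19.6, -30.1, 0]]
```

>>> {"op": "play_rows", "data": {
  "targets": [
    [0, 0, 1.0, -1.7, 0],
    [0, 0, 1.9, -3.6, 0],
    [0, 0, 2.9, -5.3, 0],
    [0, 0, 3.9, -7.1, 0],
    [0, 0, 4.8, -8.8, 0],
    [0, 0, 5.8, -10.5, 0],
    [0, 0, 6.8, -12.1, 0],
    [0, 0, 7.8, -13.7, 0],
    [0, 0, 8.8, -15.3, 0],
    [0, 0, 9.8, -16.8, 0],
    [0, 0, 10.8, -18.3, 0],
    [0, 0, 11.8, -19.8, 0],
    [0, 0, 12.8, -21.2, 0],
    [0, 0, 13.8, -22.6, 0],
    [0, 0, 14.8, -24.0, 0],
    [0, 0, 15.8, -25.3, 0],
    [0, 0, 16.7, -26.5, 0],
    [0, 0, 17.7, -27.8, 0],
    [0, 0, 18.7, -29.0, 0],
    [0, 0, 19.6, -30.1, 0]
  ]
}}

```text
time: 34.1
eef_pos: [490.9, -27.9, 281.6]
eef_rot: [1.0, 0.005, 0.01, -0.002]
ft_force: [-0.0, -0.8, 0.7]
width: -0.002
```

```bash
python3 ret.py
```

```text
34.1 L 0.2004 [-86.8 114.4 281.6] [-0.  -0.8  0.7] Lend 0.0523
[[0, 0, 1.1, -1.0, 0], [0, 0, 2.0, -2.1, 0], [0, 0, 2.9, -3.1, 0], [0, 0, 3.8, -4.1, 0], [0, 0, 4.7, -5.1, 0], [0, 0, 5.5, -6.0, 0], [0, 0, 6.4, -6.9, 0], [0, 0, 7.2, -7.8, 0], [0, 0, 8.0, -8.6, 0], [0, 0, 8.8, -9.4, 0], [0, 0, 9.5, -10.2, 0], [0, 0, 10.3, -10.9, 0], [0, 0, 11.0, -11.6, 0], [0, 0, 11.7, -12.3, 0], [0, 0, 12.3, -12.9, 0], [0, 0, 13.0, -13.5, 0], [0, 0, 13.6, -14.1, 0], [0, 0, 14.2, -14.6, 0], [0, 0, 14.7, -15.1, 0], [0, 0, 15.3, -15.6, 0]]
```

>>> {"op": "play_rows", "data": {
  "targets": [
    [0, 0, 1.0, -1.0, 0],
    [0, 0, 1.9, -2.1, 0],
    [0, 0, 2.8, -3.1, 0],
    [0, 0, 3.6, -4.1, 0],
    [0, 0, 4.4, -5.1, 0],
    [0, 0, 5.2, -6.0, 0],
    [0, 0, 6.0, -6.9, 0],
    [0, 0, 6.8, -7.8, 0],
    [0, 0, 7.6, -8.6, 0],
    [0, 0, 8.4, -9.4, 0],
    [0, 0, 9.1, -10.2, 0],
    [0, 0, 9.9, -10.9, 0],
    [0, 0, 10.6, -11.6, 0],
    [0, 0, 11.3, -12.3, 0],
    [0, 0, 12.0, -12.9, 0],
    [0, 0, 12.6, -13.5, 0],
    [0, 0, 13.2, -14.1, 0],
    [0, 0, 13.8, -14.6, 0],
    [0, 0, 14.3, -15.1, 0],
    [0, 0, 14.8, -15.6, 0]
  ]
}}

```text
time: 36.1
eef_pos: [490.7, -42.8, 297.2]
eef_rot: [1.0, 0.005, 0.01, -0.002]
ft_force: [0.1, -0.1, 2.2]
width: 0.003
```

```bash
python3 ret.py; python3 -c "
from ctl import *
o,a,w=snap(save='s3');print(a,w)"
```

```text
36.1 L 0.0553 [-86.7  99.6 297.2] [ 0.1 -0.1  2.2] Lend 0.0023
[[0, 0, 0.8, -0.5, 0], [0, 0, 1.3, -0.9, 0], [0, 0, 1.8, -1.3, 0], [0, 0, 2.2, -1.7, 0], [0, 0, 2.7, -2.0, 0], [0, 0, 3.0, -2.4, 0], [0, 0, 3.4, -2.7, 0], [0, 0, 3.7, -2.9, 0], [0, 0, 4.1, -3.2, 0], [0, 0, 4.3, -3.4, 0], [0, 0, 4.6, -3.7, 0], [0, 0, 4.8, -3.9, 0], [0, 0, 5.1, -4.0, 0], [0, 0, 5.3, -4.2, 0], [0, 0, 5.4, -4.3, 0], [0, 0, 5.6, -4.5, 0], [0, 0, 5.7, -4.6, 0], [0, 0, 5.9, -4.7, 0], [0, 0, 6.0, -4.8, 0], [0, 0, 6.0, -4.8, 0]]
-0.3449222207219878 813.9011
```

>>> {"op": "play_rows", "data": {
  "targets": [
    [0, 0, 0.6, -0.5, 0],
    [0, 0, 1.1, -0.9, 0],
    [0, 0, 1.6, -1.3, 0],
    [0, 0, 2.0, -1.7, 0],
    [0, 0, 2.5, -2.0, 0],
    [0, 0, 2.9, -2.4, 0],
    [0, 0, 3.3, -2.7, 0],
    [0, 0, 3.7, -2.9, 0],
    [0, 0, 4.1, -3.2, 0],
    [0, 0, 4.3, -3.4, 0],
    [0, 0, 4.6, -3.7, 0],
    [0, 0, 4.8, -3.9, 0],
    [0, 0, 5.1, -4.1, 0],
    [0, 0, 5.3, -4.3, 0],
    [0, 0, 5.4, -4.5, 0],
    [0, 0, 5.6, -4.7, 0],
    [0, 0, 5.7, -4.9, 0],
    [0, 0, 5.9, -5.1, 0],
    [0, 0, 6.0, -5.3, 0],
    [0, 0, 6.0, -5.5, 0]
  ]
}}

```text
time: 38.15
eef_pos: [490.7, -48.9, 302.7]
eef_rot: [1.0, 0.005, 0.01, -0.002]
ft_force: [-0.2, -0.7, 0.1]
width: -0.002
```

```bash
python3 -c "
from ctl import *
o,a,w=snap(save='s3');print(o['time'],T(o['eef_pos']),o['ft_force'],a,w)"
```

```text
38.15 [[-86.6694  93.4912 302.7075]] [-0.2448 -0.7491  0.0559] -0.2135423432124275 858.6708
```

>>> {"op": "play_rows", "data": {
  "targets": [
    [0, 0, 0, -0.2, 0],
    [0, 0, 0, -0.4, 0],
    [0, 0, 0, -0.6, 0],
    [0, 0, 0, -0.8, 0],
    [0, 0, 0, -1.0, 0],
    [0, 0, 0, -1.2, 0],
    [0, 0, 0, -1.5, 0],
    [0, 0, 0, -1.8, 0],
    [0, 0, 0, -2.1, 0],
    [0, 0, 0, -2.4, 0],
    [0, 0, 0, -2.7, 0],
    [0, 0, 0, -3.0, 0],
    [0, 0, 0, -3.3, 0],
    [0, 0, 0, -3.7, 0],
    [0, 0, 0, -4.1, 0],
    [0, 0, 0, -4.5, 0],
    [0, 0, 0, -5, 0],
    [0, 0, 0, -5.5, 0],
    [0, 0, 0, -6, 0],
    [0, 0, 0, -6.5, 0]
  ]
}}

```text
time: 40.2
eef_pos: [490.5, -48.8, 309.3]
eef_rot: [1.0, 0.005, 0.01, -0.002]
ft_force: [0.7, -0.4, 0.7]
width: -0.001
```

```bash
python3 -c "
from ctl import *
o,a,w=snap(save='s4');print(o['time'],T(o['eef_pos']),o['ft_force'],a,w)
o=robot.get_obs();cv2.imwrite('pics/w2.png',robot.camera('wrist')[:,:,::-1])
s=cv2.imread('pics/s4.png')[95:295,190:390]
cv2.imwrite('pics/c4.png',np.hstack([cv2.resize(s,(400,400)),cv2.resize(cv2.imread('pics/w2.png'),(400,300))[:400] if 0 else cv2.copyMakeBorder(cv2.resize(cv2.imread('pics/w2.png'),(400,300)),0,100,0,0,0)]))"
```

```text
40.2 [[-86.8261  93.5092 309.2549]] [ 0.7312 -0.4389  0.7193] -0.11674033319980451 785.1375
```

View pics/c4.png

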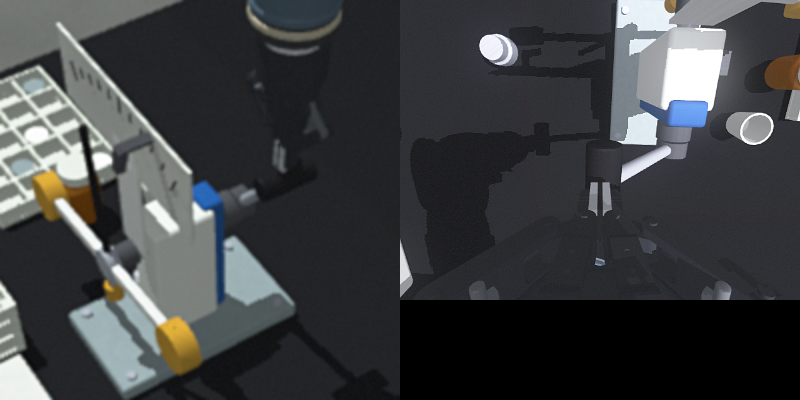

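Lever is back at its stop (handle where it began) and the fingers are clear; the beam is creeping upright. I'll lift off and wait.

>>> {"op": "play_rows", "data": {
  "targets": [
    [0, 0, 0, -5, 0],
    [0, 0, 0, -12, 0],
    [0, 0, 0, -22, 0],
    [0, 0, 0, -34, 0],
    [0, 0, 0, -46, 0],
    [0, 0, 0, -56, 0],
    [0, 0, 0, -60, 0],
    [0, 0, 0, -60, 0],
    [0, 0, 0, -60, 0],
    [0, 0, 0, -60, 0],
    [0, 0, 0, -60, 0],
    [0, 0, 0, -60, 0],
    [0, 0, 0, -60, 0],
    [0, 0, 0, -60, 0],
    [0, 0, 0, -60, 0],
    [0, 0, 0, -60, 0],
    [0, 0, 0, -60, 0],
    [0, 0, 0, -60, 0],
    [0, 0, 0, -60, 0],
    [0, 0, 0, -60, 0]
  ]
}}

```text
time: 42.3
eef_pos: [489.3, -49.1, 369.2]
eef_rot: [1.0, 0.005, 0.01, -0.002]
ft_force: [0.2, 1.0, 0.1]
width: 0.003
```

>>> {"op": "play_rows", "data": {
  "targets": [
    [0, 0, 0, 0, 0],
    [0, 0, 0, 0, 0],
    [0, 0, 0, 0, 0],
    [0, 0, 0, 0, 0],
    [0, 0, 0, 0, 0],
    [0, 0, 0, 0, 0],
    [0, 0, 0, 0, 0],
    [0, 0, 0, 0, 0],
    [0, 0, 0, 0, 0],
    [0, 0, 0, 0, 0],
    [0, 0, 0, 0, 0],
    [0, 0, 0, 0, 0],
    [0, 0, 0, 0, 0],
    [0, 0, 0, 0, 0],
    [0, 0, 0, 0, 0],
    [0, 0, 0, 0, 0],
    [0, 0, 0, 0, 0],
    [0, 0, 0, 0, 0],
    [0, 0, 0, 0, 0],
    [0, 0, 0, 0, 0]
  ]
}}

```text
time: 44.3
eef_pos: [489.3, -49.1, 369.3]
eef_rot: [1.0, 0.005, 0.01, -0.002]
ft_force: [0.4, -1.1, 0.4]
width: 0.001
```

>>> {"op": "play_rows", "data": {
  "targets": [
    [0, 0, 0, 0, 0],
    [0, 0, 0, 0, 0],
    [0, 0, 0, 0, 0],
    [0, 0, 0, 0, 0],
    [0, 0, 0, 0, 0],
    [0, 0, 0, 0, 0],
    [0, 0, 0, 0, 0],
    [0, 0, 0, 0, 0],
    [0, 0, 0, 0, 0],
    [0, 0, 0, 0, 0],
    [0, 0, 0, 0, 0],
    [0, 0, 0, 0, 0],
    [0, 0, 0, 0, 0],
    [0, 0, 0, 0, 0],
    [0, 0, 0, 0, 0],
    [0, 0, 0, 0, 0],
    [0, 0, 0, 0, 0],
    [0, 0, 0, 0, 0],
    [0, 0, 0, 0, 0],
    [0, 0, 0, 0, 0]
  ]
}}

```text
time: 46.3
eef_pos: [489.3, -49.1, 369.3]
eef_rot: [1.0, 0.005, 0.01, -0.002]
ft_force: [0.2, 0.3, -0.7]
width: -0.0
```

>>> {"op": "play_rows", "data": {
  "targets": [
    [0, 0, 0, 0, 0],
    [0, 0, 0, 0, 0],
    [0, 0, 0, 0, 0],
    [0, 0, 0, 0, 0],
    [0, 0, 0, 0, 0],
    [0, 0, 0, 0, 0],
    [0, 0, 0, 0, 0],
    [0, 0, 0, 0, 0],
    [0, 0, 0, 0, 0],
    [0, 0, 0, 0, 0],
    [0, 0, 0, 0, 0],
    [0, 0, 0, 0, 0],
    [0, 0, 0, 0, 0],
    [0, 0, 0, 0, 0],
    [0, 0, 0, 0, 0],
    [0, 0, 0, 0, 0],
    [0, 0, 0, 0, 0],
    [0, 0, 0, 0, 0],
    [0, 0, 0, 0, 0],
    [0, 0, 0, 0, 0]
  ]
}}

```text
time: 48.3
eef_pos: [489.3, -49.1, 369.3]
eef_rot: [1.0, 0.005, 0.01, -0.002]
ft_force: [0.3, 0.3, -1.0]
width: 0.0
```

```bash
python3 -c "
from ctl import *
for i in range(36):
    o,a,w=snap()
    if i%7==0:print(round(o['time'],2),round(float(a),4))
print(o['eef_pos'],o['ft_force'])"
```

```text
48.3 -0.0077
48.65 -0.0067
49.0 -0.0068
49.35 -0.0067
49.7 -0.0058
50.05 -0.0056
[489.3417 -49.1022 369.2514] [-0.0297 -0.2456  0.5494]
```

```bash
python3 -c "
from ctl import *
t=robot.camera('top')[:,:,::-1];d=cv2.absdiff(t,cv2.imread('pics/top0.png')).max(2)
for n,(x,y) in dict(die=(272,235),cup=(464,285),jar=(487,243),mortar=(157,294)).items(): print(n,np.median(d[y-14:y+14,x-14:x+14]),(d[y-14:y+14,x-14:x+14]>60).sum())
o,a,w=snap();print(o['time'],a);print(robot.close_job())"
```

```text
die 5.0 0
cup 55.0 352
jar 77.0 610
mortar 2.0 0
50.15 -0.005528791721069987
the job is handed in; nothing more can be done
None
```

```bash
python3 -c "
from h import *
p=np.load('w1pose.npy')
print('cup rim w1',tplane(wray((459,207),p),2,60))
p2=np.r_[490.5,-48.8,309.3,1,.005,.01,-.002];p2[3:]/=np.linalg.norm(p2[3:])
print('cup rim w2',tplane(wray(((757-400)*1.6,126*1.6),p2),2,60))
d=cv2.absdiff(cv2.imread('pics/s4.png'),cv2.imread('pics/scene0.png')).max(2)[165:205,222:233];print('jar lid scene diff',np.median(d))"
```

```text
the job is handed in; nothing more can be done
```

I proof-loaded the pellet, held the pointer at the index tab, returned the lever slowly to its upper stop, lifted clear and handed the job in at about 50 s.

- **Loading and hold:** I pressed with closed fingertips and re-measured the pointer with the scene camera about once a second. Every reading from 11.3 s to 22.05 s (10.8 s) was between 0.263 and 0.274 rad; I did not measure in between. The highest reading anywhere was 0.274 rad, well below the 0.5 rad mark.
- **Index position:** My estimates of the tab's angle disagreed, from about 0.255 to 0.30 rad, most of them 0.265–0.285. I aimed for about 0.27–0.28. The close-up at 13.5 s shows the pointer tip at the tab's bottom end, slightly towards the upright side of its middle.
- **Return:** The lever rose over about 16 s with the fingers following it; the upward force fell to 0.7 N at 34 s but was 2.2 N again at 36 s. It was at the upper stop when the contact force vanished, at about 38 s. The tool then lifted 66 mm clear.
- **Beam at the end:** The pointer crept from −0.008 to −0.0055 rad over the last 1.9 s, with no visible swing.
- **Other objects:** The before/after top-view comparison showed the die and mortar unchanged. It failed for the cup and jar: the picture changed there, and I did not confirm why. It may be the arm's shadow or the arm blocking the view. At 40 s the wrist view showed both standing right of the tester, and the gripper stayed on the other side. My follow-up check was refused because the job was already closed.

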